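# Set up the drying stand for the painted clay figures

### The arm

A 6-joint arm with a two-finger parallel gripper is mounted at the origin on the work surface. World frame = base frame: x ahead of the robot, y to its left, z up, the work surface at z = 0. Lengths are in m, angles in rad, forces in N, time in s.
With the tool pointing down it reaches from about 0.3 to 0.775 m from the base axis. Payload 14.6 kg.
Tool frame: the origin (TCP) lies midway between the tips of the shut fingers; the grasp point (between the pads) lies 19 mm behind it (ctrl.tcp_to_grasp is the distance from the TCP to the grasp point, in m); x points along the fingers, y is the direction in which the jaws open and shut, and the axes are right-handed (so a half turn about x gives the same grasp; the last joint's range is limited). The gripper opens to 94 mm and grips with 3 to 60 N. Pads are 16 mm wide; open, the fingers measure 119 mm over their backs; the gripper's body (75 mm by 177 mm) begins 78 mm behind the grasp point.
Start: joints at [-1.409, 0.3, 1.521, -0, 1.321, -0.067], TCP at [0.125, -0.536, 0.171] pointing down, gripper open.
Joint ranges: [-3.03, 3.03], [-0.79, 2.21], [0.23, 2.52], [-1.04, 4.18], [0, 3.07], [-2.55, 2.55]. Speed limits (rad/s): [2.22, 2.22, 2.57, 3.14, 3.14, 3.14].

### API

Orientations are given as [roll, pitch, yaw] about the fixed x, y, z axes, in that order (R = Rz(yaw) Ry(pitch) Rx(roll)).
In Python, from station import ctrl gives the robot as it stands.
- The arm moves only by the tool jog_arm, never from a script. Its argument "rows" is one flat list of numbers, 7 for each row, row after row: the shift along the world's x, y, z in m, then the turn, a rotation vector about the world's x, y, z in degrees, then the closure, from 0 (fully open) to 1 (shut). A call has 1 to 8 rows; each row shifts and turns the commanded pose from where the row before left it; what a row does not reach is not made up. A row lasts 1/12 s, in which the tool goes at most 41.7 mm and 7.16 degrees, less where a joint would pass 70% of its speed; a pose out of reach is approached as far as the arm can. A call with a gripper value outside its range is refused whole. The fingers move at their own pace and stop on an object; "squeeze" is the grip in N (left out, the last holds). Time passes only in rows, so rows that do not move let the fingers close. It gives the time, the measured TCP pose, the force and the opening at its end, in the units of the state.
- ctrl.get_obs(): the state, without advancing time (a new reading comes with each control period).
- ctrl.camera(name): name is "scene" or "side" or "wrist"; returns (picture, depth): 480x640x3 uint8, red, green, blue; 480x640 float32, m along the optical axis (not along the pixel's ray), 0 where there is no reading.
- ctrl.camera_model(name): a dict with "K" (3x3 intrinsics, pixels), "extrinsics" (4x4, takes a point from camera to world coordinates). Camera axes: x right, y down, z forward; pixel columns grow to the right and rows downward; lengths in m; the calibration is good to about 2 mm. A picture is of the moment at which its call begins: read the wrist's pose just before it. camera_model takes no time and is no camera call; for the wrist camera it gives the pose at the moment of the call.
- ctrl.hand_in(): hands the job in, once; it reports no verdict.
The state is a dict: "time_s": time; "qpos": joint angles; "joint_vel": joint speeds; "tau": joint torques, N m; "ee_pos": TCP position; "eef_rot": TCP orientation; "force": force on the tool from outside, world axes, zero at the start; "moment": the same for the moment, N m; "grip_width": finger opening in m.
Only numpy, scipy, OpenCV 4.12 (cv2) and the standard library are available. Lean on these libraries where they do the work, as an engineer would, in place of code of your own. Each camera call takes 0.05 s, during which the arm holds its last target.

### The job

Set up the drying stand: put the loose wooden trough close alongside the fixed one, on the side where the water cup is, parallel to it with the ends level and no more than about 20 mm between them, then stand the upside-down wooden channel across the two so that one of its walls is down in each trough, its ends level with theirs, and stand the clay hen upright on the middle of its top. Stand the clay bear upright midway between the fixed trough and the paint jar, in line with both. Leave the brush and the saucer where they are.

Things in the scene. Friction and masses are not known exactly. Their poses are not given: they have to be found in the camera images.
- fixed_trough: Fixed to the table: wooden U-channel, open side up, 70 long (its x) x 64 wide (its y) x 24 high; side walls 8 thick, floor 6, inside width 48, ends open. Origin: centre of the underside. x runs along the channel, roughly away from the robot (within 15 degrees), y to the left. Jar and cup stand on either side of it (which is which varies), about 205 off along its y.
- loose_trough: Loose wooden U-channel, open side up, exactly the same section and length as the fixed one (70 x 64 x 24; walls 8, floor 6, inside width 48), 60 g. Origin: centre of the underside, x along the channel. It starts in the row near the robot; it may be lifted by pinching one side wall (8 thick, 18 above the floor inside).
- bridge: Loose deeper wooden U-channel lying open side down, as it is to be used: 70 long (its x) x 68 wide (its y) x 50 high, top plate 6 thick, two side walls 6 thick, 56 apart inside, ends open; 80 g. Origin: centre of the underside (between the feet of the walls), x along the channel. With its walls on the trough floors its top is 56 above the table.
- hen: Loose white clay hen figure, upright: round foot 38 across, body 38 wide across its y and about 60 long along x with its widest part 28 above the foot, head and beak to -x, tail to +x (87 overall), 66 high, 110 g. Origin: centre of the foot's underside. Grip the body across y.
- bear: Loose white clay bear figure, sitting upright: round trunk 44 across up to 36 high, round head with two ears (along y), snout to -x, 75 high overall, 120 g. Origin: centre of the underside. Grip the trunk from any side.
- paint_jar: Fixed: closed round paint jar, blue with a white lid, about 56 across, 55 high. Origin: centre of the underside.
- water_cup: Fixed: open white ceramic water cup, empty, 68 across the rim, 75 high. Origin: centre of the underside.
- brush: Bystander: slim paint brush 200 long and 9 thick, lying loose to the right of the work, its x along the handle, bristles to +x.
- saucer: Bystander: loose blue ceramic saucer, 100 across, 18 high, to the left of the work. Origin: centre of the underside.
Not all that is in view belongs to the job. Leave any pink or yellow look-alike of the loose_trough alone.

How it is judged:
At the end, for the whole second after the job is handed in: Troughs parallel (9 deg), centres 58-90 mm apart on the cup side; channel level, a wall on each trough floor (11 deg); ends level to 15 mm; hen upright within 15 mm of its top's middle; bear upright 84-124 mm from trough, 80-122 mm from jar, within 22 mm of the trough's y axis; all at rest (horizontal distance between loose_trough and fixed_trough between 0.058 and 0.09 m and x of loose_trough in the frame of fixed_trough between -0.015 and 0.015 m and angle between the x axis of loose_trough and the x axis of fixed_trough, either way round below 0.16 rad and horizontal distance between loose_trough and water_cup below 0.16 m and height (world z) of each of loose_trough, bear below 0.004 m and angle between each of loose_trough, bridge's own z axis and vertical below 0.08 rad and height (world z) of bridge between 0.002 and 0.01 m and x of bridge in the frame of fixed_trough between -0.015 and 0.015 m and angle between the x axis of bridge and the x axis of fixed_trough, either way round below 0.2 rad and horizontal distance between bridge and fixed_trough below 0.06 m and horizontal distance between bridge and loose_trough below 0.06 m and horizontal distance between hen and bridge below 0.015 m and angle between each of hen, bear's own z axis and vertical below 0.15 rad and z of hen in the frame of bridge between 0.046 and 0.054 m and horizontal distance between bear and fixed_trough between 0.084 and 0.124 m and horizontal distance between bear and paint_jar between 0.08 and 0.122 m and x of bear in the frame of fixed_trough between -0.022 and 0.022 m and linear speed of each of loose_trough, bridge, hen, bear below 0.02 m/s); the robot touches nothing.
It fails at once if the brush or the saucer is pushed more than 30 mm (distance of any of brush, saucer from where it was at the start of the episode above 0.03 m).
It also fails if it takes over 120 s, if anything falls off the work surface, if the arm or the gripper's body presses on something with over 40 N, if the wrist force passes 120 N, or if a joint passes its speed limit or range.

## Working session

There is one attempt and no reset: what is moved stays moved. The work goes in short steps, Python scripts to look and compute and a tool call to move; the robot and the scene stay as the last step left them, time stands still between calls to the robot, and variables do not carry over. Pictures are saved under pics/ and viewed, and the job is handed in when it is done.

Besides the shell and the picture viewer there is one more tool, called after "Call:" by a JSON object that holds its "method" and its "body", one argument or row to a line. jog_arm: Moves the arm, as the interface text tells. Its arguments: {"type":"object","properties":{"rows":{"type":"array"},"squeeze":{"type":"number"}},"required":["rows"]}

```bash
ls; mkdir -p pics
python3 - <<'E'
from station import ctrl
import cv2, numpy as np
for n in ["scene","side","wrist"]:
    m=ctrl.camera_model(n)
    p,d=ctrl.camera(n)
    np.savez(f"{n}0.npz",p=p,d=d,K=m["K"],E=m["extrinsics"])
    cv2.imwrite(f"pics/{n}0.png",p[:,:,::-1])
    print(n,np.round(m["K"],1).tolist(),np.round(m["extrinsics"],3).tolist())
print(ctrl.get_obs())
E
```

```text
pics
scene [[448.3, 0.0, 326.3], [0.0, 448.3, 244.4], [0.0, 0.0, 1.0]] [[0.852, 0.321, -0.414, 0.98], [0.524, -0.537, 0.661, -0.748], [-0.01, -0.78, -0.626, 0.758], [0.0, 0.0, 0.0, 1.0]]
side [[528.6, 0.0, 322.8], [0.0, 528.6, 238.2], [0.0, 0.0, 1.0]] [[-0.818, -0.444, 0.366, 0.058], [-0.575, 0.613, -0.541, 0.647], [0.016, -0.653, -0.757, 0.913], [0.0, 0.0, 0.0, 1.0]]
wrist [[376.2, 0.0, 320.5], [0.0, 376.2, 248.4], [0.0, 0.0, 1.0]] [[0.226, -0.941, -0.253, 0.199], [-0.974, -0.219, -0.058, -0.518], [-0.001, 0.26, -0.966, 0.384], [0.0, 0.0, 0.0, 1.0]]
{'time_s': 0.15, 'qpos': array([-1.40857381e+00,  3.00332922e-01,  1.52142877e+00,  1.84387072e-05,
        1.32069157e+00, -6.66111472e-02]), 'joint_vel': array([-0.0001998 , -0.00135545, -0.00217305, -0.00092389, -0.00063552,
       -0.0010469 ]), 'tau': array([ 1.82664884e-03, -5.31951427e+01, -3.52818632e+01,  7.08155707e-02,
        2.35915283e-02, -8.29926830e-05]), 'ee_pos': array([ 0.12472322, -0.53544179,  0.17052657]), 'eef_rot': array([-1.65815869,  1.56993554,  1.71226306]), 'force': array([0.63847956, 0.59200504, 0.05445317]), 'moment': array([-0.04410904,  0.02120423,  0.01576892]), 'grip_width': 0.09365196873477497}
```

View pics/scene0.png

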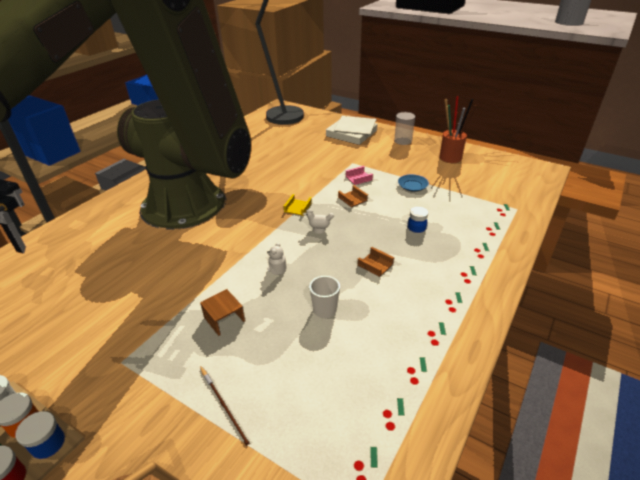

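View pics/side0.png

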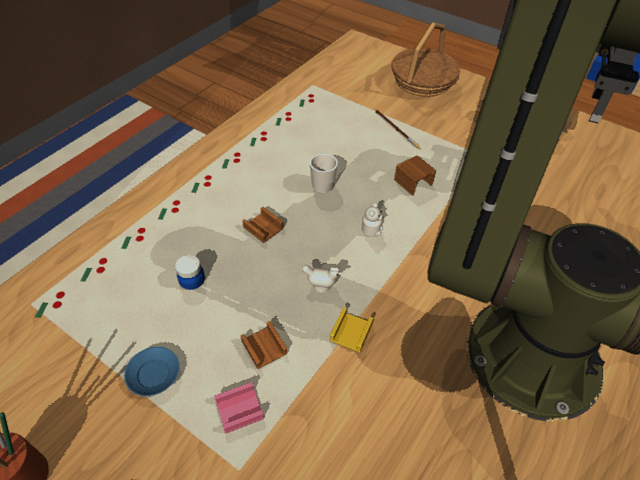

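View pics/wrist0.png

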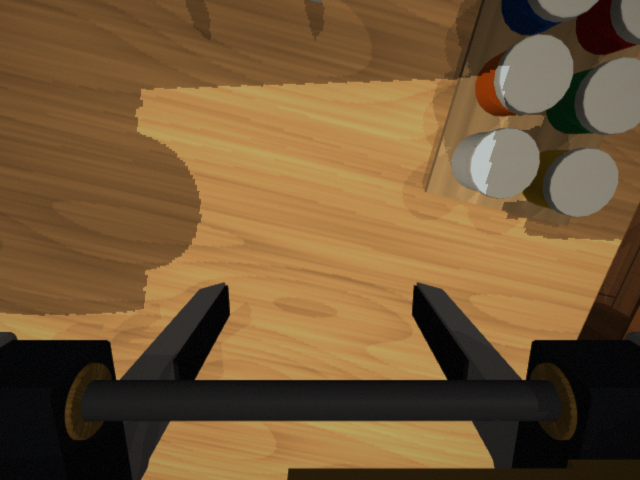

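```bash
cat > h.py <<'E'
import numpy as np, cv2
from station import ctrl
def cloud(p,d,K,E):
    v,u=np.mgrid[:480,:640]
    c=np.stack([(u-K[0,2])/K[0,0]*d,(v-K[1,2])/K[1,1]*d,d],-1)
    w=c@E[:3,:3].T+E[:3,3]
    w[d<=0]=np.nan
    return w
def snap(n,tag):
    m=ctrl.camera_model(n); p,d=ctrl.camera(n)
    K=np.array(m["K"]);E=np.array(m["extrinsics"])
    np.savez(f"{tag}.npz",p=p,d=d,K=K,E=E); cv2.imwrite(f"pics/{tag}.png",p[:,:,::-1])
    return p,cloud(p,d,K,E)
def load(tag):
    z=np.load(tag+".npz"); return z["p"],cloud(z["p"],z["d"],z["K"],z["E"])
E
python3 - <<'E'
from h import *
# topdown map: x up, y left; 1px = 1.2mm ; x 0.2..0.75, y -0.4..0.4
s=0.0012
for t in ["scene0","side0"]:
    p,w=load(t)
    H=int(.6/s);W=int(.9/s)
    im=np.zeros((H,W,3),np.uint8);hm=np.full((H,W),-1.)
    f=np.isfinite(w[...,2])&(w[...,2]>-.02)&(w[...,2]<.12)
    P=w[f];C=p[f]
    r=((0.8-P[:,0])/s).astype(int);c=((0.45-P[:,1])/s).astype(int)
    ok=(r>=0)&(r<H)&(c>=0)&(c<W)
    o=np.argsort(P[ok,2]);r=r[ok][o];c=c[ok][o]
    im[r,c]=C[ok][o]; im=cv2.dilate(im,np.ones((2,2)))
    for k in range(9):
        y=.4-.1*k; cc=int((.45-y)/s); cv2.putText(im,f"{y:.1f}",(cc,12),0,.4,(255,255,255)); cv2.line(im,(cc,0),(cc,H),(90,90,90),1)
    for k in range(6):
        x=.7-.1*k; rr=int((.8-x)/s); cv2.putText(im,f"{x:.1f}",(0,rr),0,.4,(255,255,255)); cv2.line(im,(0,rr),(W,rr),(90,90,90),1)
    cv2.imwrite(f"pics/top_{t}.png",im[:,:,::-1])
    print(np.nanmedian(P[:,2]))
E
```

```text
-0.00014124115338004506
0.0004203269811875465
```

View pics/top_scene0.png

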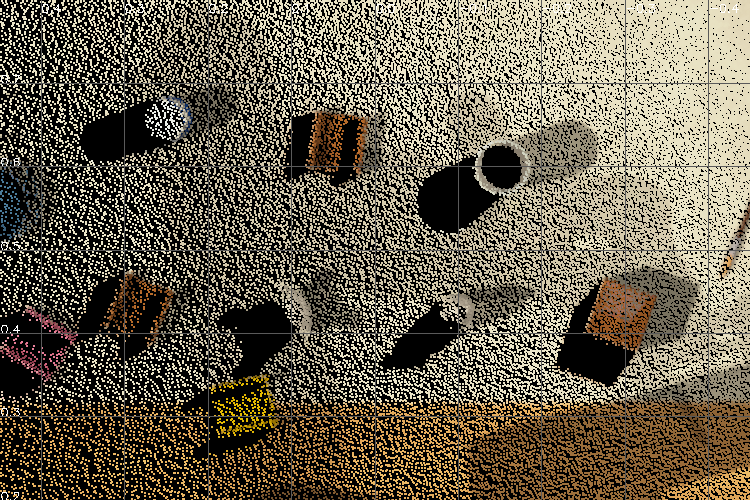

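View pics/top_side0.png

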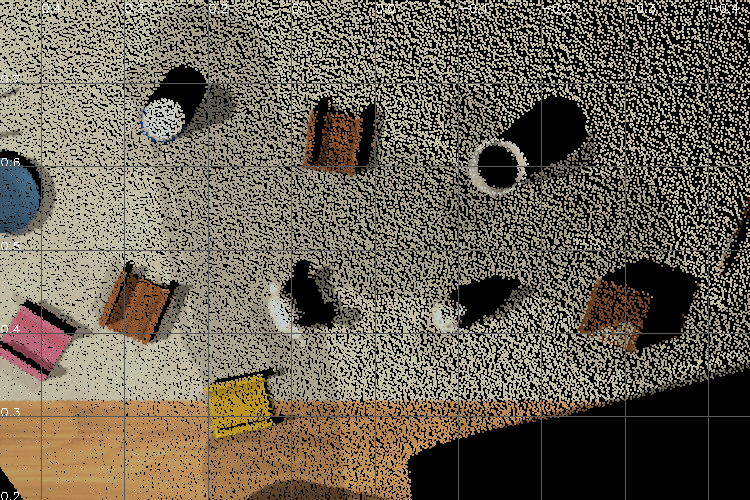

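```bash
cat >> h.py <<'E'
def rect(P,name):
    (c,s,a)=cv2.minAreaRect((P[:,:2]*1000).astype(np.float32))
    print(name,np.round(c,1),np.round(s,1),"ang",round(a,1),"n",len(P))
def circ(P,name):
    A=np.c_[2*P[:,:2],np.ones(len(P))];b=(P[:,:2]**2).sum(1)
    q=np.linalg.lstsq(A,b,rcond=None)[0]
    print(name,np.round(q[:2]*1000,1),"r",round(1000*np.sqrt(q[2]+q[0]**2+q[1]**2),1),len(P))
def box(P,x0,x1,y0,y1,z0,z1):
    return P[(P[:,0]>x0)&(P[:,0]<x1)&(P[:,1]>y0)&(P[:,1]<y1)&(P[:,2]>z0)&(P[:,2]<z1)]
E
python3 - <<'E'
from h import *
Ps=[];
for t in ["scene0","side0"]:
    p,w=load(t); Ps.append(w[np.isfinite(w[...,2])])
Ps.append(np.vstack(Ps))
for P,n in zip(Ps,["scene","side","both"]):
    print(n)
    rect(box(P,.56,.7,0,.14,.01,.04),"fixed all");rect(box(P,.56,.7,0,.14,.020,.04),"fixed top")
    rect(box(P,.36,.5,.21,.36,.01,.04),"loose all");rect(box(P,.36,.5,.21,.36,.020,.04),"loose top")
    rect(box(P,.34,.52,-.4,-.2,.044,.06),"bridge top");rect(box(P,.34,.52,-.4,-.2,.01,.06),"bridge all")
    circ(box(P,.6,.7,.2,.3,.01,.035),"jar side");rect(box(P,.6,.7,.2,.3,.05,.08),"jar top")
    rect(box(P,.55,.66,-.2,-.05,.068,.09),"cup rim")
    for z in (5,15,25,35,45,55,65):
        for nm,b in (("hen",(.36,.5,.03,.16)),("bear",(.36,.5,-.13,-.03))):
            Q=box(P,*b,(z-3)/1000,(z+3)/1000)
            if len(Q)>5:
                rect(Q,nm+str(z))
E
```

```text
scene
fixed all [628.6  46.1] [67.3 71.7] ang 82.7 n 302
fixed top [628.2  46.7] [66.1 70.8] ang 82.7 n 146
loose all [423.2 297.3] [87.3 98.1] ang 63.8 n 173
loose top [423.  297.6] [85.6 98.4] ang 63.1 n 77
bridge top [ 422.4 -293.4] [68.2 74.4] ang 70.3 n 784
bridge all [ 422.9 -293.7] [68.4 75.6] ang 70.3 n 980
jar side [657.7 248.3] r 23.9 172
jar top [657.  249.6] [46.1 51.9] ang 11.8 n 158
cup rim [ 599.3 -152.1] [65.6 67.2] ang 30.3 n 222
hen5 [431.   93.3] [126.2 138.7] ang 87.8 n 89
bear5 [429.6 -79.1] [ 97.4 138.1] ang 88.7 n 100
hen15 [435.6  90. ] [44.7 12.6] ang 34.9 n 19
bear15 [ 436.1 -103.1] [41.8 18.9] ang 52.2 n 33
hen25 [435.5  87.5] [52.6 13.3] ang 33.2 n 28
bear25 [ 430.6 -107.9] [43.  19.7] ang 24.4 n 30
hen35 [434.3  89.2] [52.5 13.8] ang 30.4 n 56
bear35 [ 431.  -101.5] [42.5 28.5] ang 45.9 n 56
hen45 [430.4  96.5] [73.5 25.4] ang 35.8 n 82
bear45 [ 434.2 -104.2] [25.7 10. ] ang 46.4 n 20
hen55 [426.7  96.9] [80.2 13. ] ang 28.4 n 33
bear55 [ 426.9 -101.7] [38.9 21.5] ang 26.8 n 33
hen65 [403.6  87.9] [14.2  3.5] ang 24.3 n 9
bear65 [427.  -98.5] [29.4 26.4] 
[... 1527 characters left out ...]
m [ 599.9 -148.9] [71.1 68.8] ang 78.7 n 417
hen5 [429.9  94.9] [139.2 129.7] ang 0.2 n 612
bear5 [430.1 -80. ] [139.8  99.4] ang 0.3 n 455
hen15 [425.3 100.8] [43.3 38.9] ang 62.8 n 40
bear15 [425.3 -93.5] [40.3 50. ] ang 26.2 n 65
hen25 [428.2 102.7] [56.5 44.6] ang 25.4 n 65
bear25 [426.  -92.7] [48.6 45.1] ang 74.9 n 69
hen35 [426.8 102.7] [56.  44.8] ang 30.3 n 125
bear35 [425.1 -92.2] [41.4 48.6] ang 6.6 n 104
hen45 [426.4 101.9] [73.1 39. ] ang 37.1 n 253
bear45 [424.7 -90.8] [33.9 41.1] ang 50.1 n 45
hen55 [425.2 103.5] [83.7 26.2] ang 28.3 n 102
bear55 [422.4 -92.5] [39.1 42. ] ang 27.7 n 77
hen65 [423.1 106.4] [66.5 11.1] ang 34.6 n 40
bear65 [424.7 -92.9] [41.6 30.7] ang 88.6 n 88
```

```bash
cat >> h.py <<'E'
from scipy.spatial.transform import Rotation as R
def pose():
    o=ctrl.get_obs(); M=R.from_euler("xyz",o["eef_rot"]).as_matrix()
    print("t",round(o["time_s"],2),"tcp",np.round(o["ee_pos"]*1000,1),"x",np.round(M[:,0],3),"jaw ang",round(np.degrees(np.arctan2(M[1,1],M[0,1])),2),"w",round(o["grip_width"]*1000,1),"q",np.round(o["qpos"],2),"F",np.round(o["force"],1))
E
python3 -c "
from h import *;pose()
print(ctrl.tcp_to_grasp)"
```

```text
t 0.15 tcp [ 124.7 -535.4  170.5] x [-0.     0.001 -1.   ] jaw ang -76.89 w 93.7 q [-1.41  0.3   1.52  0.    1.32 -0.07] F [0.6 0.6 0.1]
0.0188
```

Call:
{"method": "jog_arm", "body": {
  "rows": [0.035,0.0225,0.005,0,0,7,0,0.035,0.0225,0.005,0,0,7,0,0.035,0.0225,0.005,0,0,7,0,0.035,0.0225,0.005,0,0,7,0,0.035,0.0225,0.005,0,0,7,0,0.035,0.0225,0.005,0,0,7,0,0.035,0.0225,0,0,0,7,0,0.035,0.0225,0,0,0,7,0],
  "squeeze": 20
}}

```text
time_s: 0.82
ee_pos: [0.405, -0.355, 0.2011]
eef_rot: [1.076, 1.57, -0.854]
force: [-0.5, -0.7, -0.3]
grip_width: 0.0941
```

Call:
{"method": "jog_arm", "body": {
  "rows": [0,0.038,0,0,0,7,0,0,0.038,0,0,0,7,0,0,0.038,0,0,0,7,0,0,0.038,0,0,0,7,0,0,0.038,0,0,0,7,0,0,0.038,0,0,0,7,0,0,0.038,0,0,0,7,0,0,0.038,0,0,0,7,0]
}}

```text
time_s: 1.48
ee_pos: [0.403, -0.0507, 0.2008]
eef_rot: [0.837, 1.571, -0.116]
force: [0.6, -0.0, -0.3]
grip_width: 0.094
```

Call:
{"method": "jog_arm", "body": {
  "rows": [0,0.038,0,0,0,7,0.5,0,0.038,0,0,0,7,0.5,0,0.038,0,0,0,7,0.5,0,0.038,0,0,0,7,0.5,0,0.038,0,0,0,3.6,0.5,0,0.038,0,0,0,0,0.5,0,0.038,0,0,0,0,0.5,0.015,0.046,0,0,0,0,0.5]
}}

```text
time_s: 2.15
ee_pos: [0.4151, 0.2552, 0.2011]
eef_rot: [0.971, 1.571, 0.566]
force: [0.3, -0.5, 0.7]
grip_width: 0.0474
```

Run:
```python
from h import *
pose()
p,w=snap("wrist","w1")
snap("scene","scene1"); pose()
```

```text
t 2.15 tcp [415.1 255.2 201.1] x [ 0.  0. -1.] jaw ang 66.75 w 47.4 q [ 0.48  0.14  1.65  0.    1.36 -0.69] F [ 0.3 -0.5  0.7]
t 2.25 tcp [416.4 257.  199.7] x [-0.001 -0.    -1.   ] jaw ang 66.93 w 46.7 q [ 0.48  0.14  1.65  0.    1.36 -0.69] F [-0.2 -0.3  0.3]
```

View pics/w1.png

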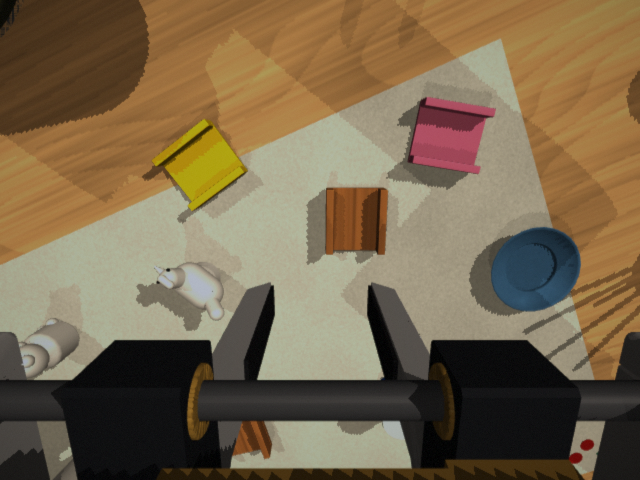

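Run:
```python
from h import *
p,w=load("w1"); P=w[np.isfinite(w[...,2])]
print(np.median(P[:,2]))
rect(box(P,.36,.5,.21,.36,.01,.04),"loose all");rect(box(P,.36,.5,.21,.36,.020,.04),"loose top")
Q=box(P,.36,.5,.21,.36,.018,.04)
# in frame of -23.3 deg
a=np.radians(-23.3);ey=np.array([-np.sin(a),np.cos(a)]);ex=np.array([np.cos(a),np.sin(a)])
v=Q[:,:2]@ey*1000;u=Q[:,:2]@ex*1000
h,e=np.histogram(v,bins=np.arange(v.min(),v.max()+3,3));print(h,e.round());print(u.min(),u.max(),np.median(Q[:,2]))
h,e=np.histogram(Q[:,2]*1000,8);print(h,e.round(1))
pose(); o=ctrl.get_obs()["ee_pos"][:2]*1000; print("tcp uv",o@ex,o@ey)
c=np.array([431,287.5]);print("scene/side c uv",c@ex,c@ey)
```

```text
0.0004326383627493713
loose all [432.  289.1] [63.7 69.8] ang 66.8 n 1116
loose top [432.3 289. ] [63.7 69.3] ang 66.9 n 1007
[197 198 107   0   0   0   0   0   0   0   0   0   0   0   0   0   0   0
 132 184 179  35] [405. 408. 411. 414. 417. 420. 423. 426. 429. 432. 435. 438. 441. 444.
 447. 450. 453. 456. 459. 462. 465. 468. 471.]
247.63277710709727 317.32950905250925 0.02344930916670715
[ 16  10  16  48 267 435 218  22] [18.1 19.1 20.1 21.1 22.1 23.1 24.1 25.1 26.1]
t 2.25 tcp [416.4 257.  199.7] x [-0.001 -0.    -1.   ] jaw ang 66.93 w 46.7 q [ 0.48  0.14  1.65  0.    1.36 -0.69] F [-0.2 -0.3  0.3]
tcp uv 280.78703615616337 400.7696958095578
scene/side c uv 282.1310583720182 434.53344624077545
```

Call:
{"method": "jog_arm", "body": {
  "rows": [0.004,0.006,-0.035,0,0,0,0.57,0,0,-0.035,0,0,0,0.57,0,0,-0.035,0,0,0,0.57,0,0,-0.035,0,0,0,0.57,0,0,-0.01,0,0,0,0.57,0,0,0,0,0,0,0.57,0,0,0,0,0,0,0.57]
}}

```text
time_s: 2.83
ee_pos: [0.421, 0.2592, 0.052]
eef_rot: [0.839, 1.57, 0.433]
force: [-0.1, 0.2, 0.6]
grip_width: 0.0407
```

Run:
```python
from h import *
pose()
a=np.radians(-23.3);ey=np.array([-np.sin(a),np.cos(a)]);ex=np.array([np.cos(a),np.sin(a)])
o=ctrl.get_obs()["ee_pos"][:2]*1000; print("tcp uv",o@ex,o@ey)
```

```text
t 2.83 tcp [421.  259.2  52. ] x [ 0.001  0.    -1.   ] jaw ang 66.69 w 40.7 q [ 0.48  0.32  1.8  -0.    1.02 -0.69] F [-0.1  0.2  0.6]
tcp uv 284.144670174341 404.5707055321775
```

Call:
{"method": "jog_arm", "body": {
  "rows": [0,0.005,-0.01,0,0,0,0.57,0,0,-0.015,0,0,0,0.57,0,0,-0.012,0,0,0,0.57,0,0,-0.006,0,0,0,0.57,0,0,0,0,0,0,0.57,0,0,0,0,0,0,0.57]
}}

```text
time_s: 3.33
ee_pos: [0.4209, 0.2645, 0.0086]
eef_rot: [0.892, 1.57, 0.485]
force: [0.6, -0.4, 0.7]
grip_width: 0.0401
```

Run:
```python
from h import *
pose()
a=np.radians(-23.3);ey=np.array([-np.sin(a),np.cos(a)]);ex=np.array([np.cos(a),np.sin(a)])
o=ctrl.get_obs()["ee_pos"][:2]*1000; print("tcp uv",o@ex,o@ey)
```

```text
t 3.33 tcp [420.9 264.5   8.6] x [ 0.001  0.001 -1.   ] jaw ang 66.71 w 40.1 q [ 0.49  0.39  1.82 -0.    0.93 -0.68] F [ 0.6 -0.4  0.7]
tcp uv 281.97172850733136 409.457272325276
```

Call:
{"method": "jog_arm", "body": {
  "rows": [0,0,0,0,0,0,0.8,0,0,0,0,0,0,0.9,0,0,0,0,0,0,1,0,0,0,0,0,0,1,0,0,0,0,0,0,1,0,0,0,0,0,0,1],
  "squeeze": 25
}}

```text
time_s: 3.83
ee_pos: [0.4205, 0.2642, 0.0079]
eef_rot: [0.887, 1.571, 0.48]
force: [0.1, -0.1, -0.2]
grip_width: 0.0037
```

Call:
{"method": "jog_arm", "body": {
  "rows": [0,0,0.01,0,0,0,1,0,0,0.02,0,0,0,1,0,0,0.03,0,0,0,1,0,0,0.03,0,0,0,1,0,0,0.02,0,0,0,1,0,0,0,0,0,0,1]
}}

```text
time_s: 4.33
ee_pos: [0.4221, 0.2651, 0.1227]
eef_rot: [0.898, 1.564, 0.491]
force: [0.4, 1.3, 0.7]
grip_width: 0.0006
```

Run:
```python
from h import *
pose()
p,w=snap("wrist","w2"); p,w2=snap("side","side2"); pose()
P=w[np.isfinite(w[...,2])]
rect(box(P,.36,.5,.21,.36,.09,.14),"loose wrist")
P=w2[np.isfinite(w2[...,2])]
Q=box(P,.36,.5,.26,.36,.09,.16);rect(Q,"loose side");print(np.percentile(Q[:,2],[2,50,98]) if len(Q) else 0)
```

```text
t 4.33 tcp [422.1 265.1 122.7] x [ 0.006  0.003 -1.   ] jaw ang 66.71 w 0.6 q [ 0.49  0.23  1.73  0.    1.18 -0.68] F [0.4 1.3 0.7]
t 4.43 tcp [420.6 264.3 118.6] x [ 0.001  0.001 -1.   ] jaw ang 66.71 w 0.3 q [ 0.49  0.23  1.73 -0.    1.17 -0.68] F [-1.  -0.6 -0.5]
loose wrist [0. 0.] [0. 0.] ang 0.0 n 0
loose side [413.7 269.4] [10.9  2.2] ang 63.1 n 10
[0.15406065 0.15780362 0.15927904]
```

View pics/w2.png

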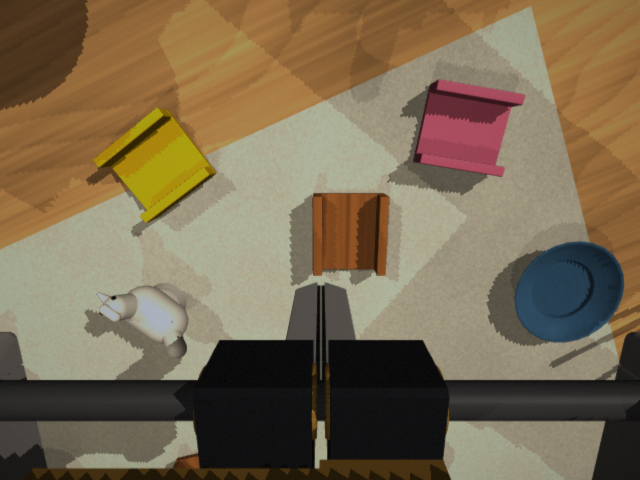

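View pics/side2.png

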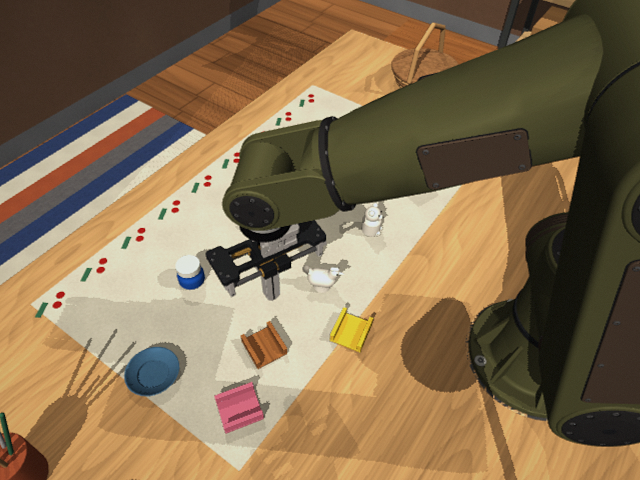

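Run:
```python
from h import *
p,w=load("w2"); P=w[np.isfinite(w[...,2])]
rect(box(P,.36,.5,.21,.36,.01,.04),"loose all");rect(box(P,.36,.5,.21,.36,.020,.04),"loose top")
p,w=load("side2"); P=w[np.isfinite(w[...,2])]
rect(box(P,.36,.5,.26,.36,.01,.04),"loose side")
for t in ("w2","side2"):
    z=np.load(t+".npz");E=z["E"];K=z["K"]
    for q in ([.4206,.2643,.1186],[.4206,.2643,.1374]):
        c=np.linalg.inv(E)@np.r_[q,1];print(t,(K@c[:3]/c[2])[:2].round(1),c[2].round(3))
p,w=load("w2")
for r in range(284,335,6): print(r,[ (w[r,c]*1000).round(0).tolist() for c in (312,332)])
p,w=load("side2")
for r in range(270,302,4): print(r,[ (w[r,c]*1000).round(0).tolist() for c in (266,270,274)])
```

```text
loose all [432.1 289.2] [63.5 69.7] ang 66.5 n 1659
loose top [432.1 289.2] [63.4 69.7] ang 66.5 n 1496
loose side [430.2 290.5] [64.3 71.4] ang 66.3 n 340
w2 [317.7 272.5] 0.229
w2 [317.6 283.4] 0.211
side2 [272.9 307.3] 0.941
side2 [272.3 301.3] 0.927
284 [[412.0, 265.0, 160.0], [474.0, 256.0, 0.0]]
290 [[412.0, 265.0, 168.0], [416.0, 274.0, 168.0]]
296 [[412.0, 265.0, 175.0], [416.0, 274.0, 175.0]]
302 [[412.0, 265.0, 182.0], [415.0, 274.0, 183.0]]
308 [[412.0, 266.0, 189.0], [416.0, 273.0, 187.0]]
314 [[412.0, 266.0, 194.0], [415.0, 273.0, 195.0]]
320 [[412.0, 266.0, 200.0], [415.0, 273.0, 200.0]]
326 [[412.0, 266.0, 205.0], [416.0, 273.0, 205.0]]
332 [[413.0, 266.0, 209.0], [415.0, 273.0, 210.0]]
270 [[399.0, 294.0, 276.0], [394.0, 290.0, 275.0], [392.0, 284.0, 271.0]]
274 [[397.0, 297.0, 270.0], [395.0, 290.0, 265.0], [393.0, 284.0, 260.0]]
278 [[398.0, 297.0, 261.0], [414.0, 271.0, 219.0], [411.0, 265.0, 215.0]]
282 [[416.0, 279.0, 215.0], [415.0, 271.0, 208.0], [410.0, 266.0, 205.0]]
286 [[416.0, 280.0, 205.0], [414.0, 273.0, 198.0], [412.0, 266.0, 193.0]]
290 [[416.0, 281.0, 195.0], [414.0, 274.0, 188.0], [412.0, 267.0, 182.0]]
294 [[418.0, 280.0, 180.0], [415.0, 274.0, 176.0], [412.0, 267.0, 171.0]]
298 [[420.0, 279.0, 165.0], [414.0, 276.0, 167.0], [413.0, 268.0, 158.0]]
```

Run:
```python
from h import *
for t,rows,cols in (("wrist0",range(280,300,2),(222,424)),("w1",range(280,300,2),(268,376))):
    p,w=load(t)
    for r in rows: print(t,r,[ (w[r,c]*1000).round(0).tolist() for c in cols])
p,w=load("side2")
c=cv2.resize(p[240:320,220:330],None,fx=6,fy=6,interpolation=cv2.INTER_CUBIC);cv2.imwrite("pics/c2.png",c[:,:,::-1])
p,w=load("w2")
c=cv2.resize(p[250:350,260:380],None,fx=6,fy=6,interpolation=cv2.INTER_CUBIC);cv2.imwrite("pics/c2w.png",c[:,:,::-1])
```

```text
wrist0 280 [[39.0, -446.0, -1.0], [89.0, -658.0, -0.0]]
wrist0 282 [[37.0, -446.0, -0.0], [87.0, -659.0, -1.0]]
wrist0 284 [[124.0, -485.0, 207.0], [146.0, -584.0, 207.0]]
wrist0 286 [[123.0, -486.0, 208.0], [147.0, -582.0, 211.0]]
wrist0 288 [[123.0, -486.0, 210.0], [146.0, -582.0, 213.0]]
wrist0 290 [[122.0, -487.0, 212.0], [146.0, -581.0, 215.0]]
wrist0 292 [[122.0, -487.0, 213.0], [146.0, -581.0, 218.0]]
wrist0 294 [[122.0, -488.0, 216.0], [145.0, -581.0, 219.0]]
wrist0 296 [[122.0, -488.0, 217.0], [144.0, -581.0, 219.0]]
wrist0 298 [[121.0, -488.0, 217.0], [144.0, -580.0, 221.0]]
w1 280 [[459.0, 170.0, 1.0], [510.0, 285.0, -0.0]]
w1 282 [[462.0, 169.0, 0.0], [511.0, 284.0, 1.0]]
w1 284 [[397.0, 235.0, 238.0], [418.0, 284.0, 237.0]]
w1 286 [[397.0, 235.0, 241.0], [418.0, 284.0, 241.0]]
w1 288 [[397.0, 236.0, 243.0], [418.0, 284.0, 243.0]]
w1 290 [[398.0, 235.0, 244.0], [417.0, 283.0, 246.0]]
w1 292 [[399.0, 235.0, 244.0], [418.0, 283.0, 248.0]]
w1 294 [[399.0, 236.0, 247.0], [418.0, 283.0, 250.0]]
w1 296 [[399.0, 236.0, 250.0], [418.0, 282.0, 253.0]]
w1 298 [[399.0, 236.0, 253.0], [417.0, 282.0, 255.0]]
```

View pics/c2.png

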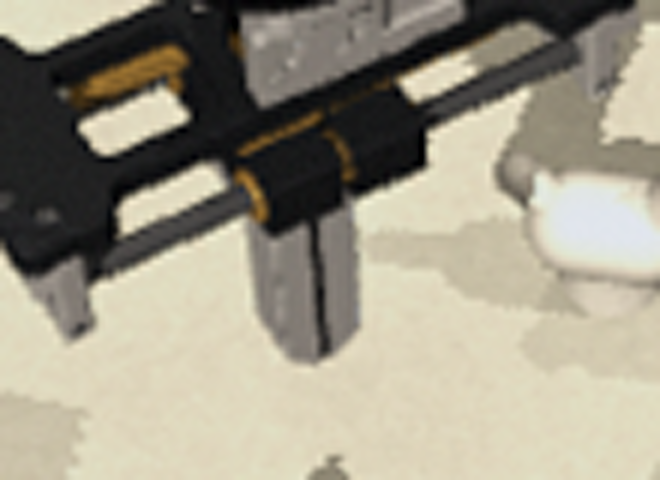

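View pics/c2w.png

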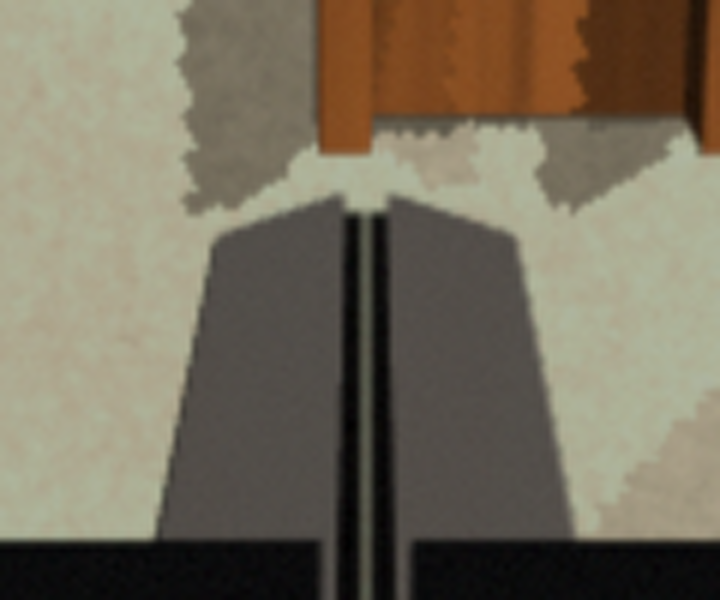

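Call:
{"method": "jog_arm", "body": {
  "rows": [0,0,0,0,0,0,0.57,0,0,0,0,0,0,0.57,0,0,-0.035,0,0,0,0.57,0,0,-0.035,0,0,0,0.57,0,0,-0.035,0,0,0,0.57,0,0,0,0,0,0,0.57,0,0,0,0,0,0,0.57]
}}

```text
time_s: 5.02
ee_pos: [0.4195, 0.2637, 0.0119]
eef_rot: [-2.253, 1.567, -2.659]
force: [0.9, 0.3, 0.7]
grip_width: 0.0396
```

Run:
```python
from h import *
pose()
p,w=snap("wrist","w3"); p2,w2=snap("side","side3"); pose()
a=cv2.resize(p[180:420,200:460],None,fx=2.,fy=2.);b=cv2.resize(p2[240:380,180:320],(480,480))
cv2.imwrite("pics/c3.png",np.hstack([cv2.resize(a,(320,300)),cv2.resize(b,(320,300))])[:,:,::-1])
```

```text
t 5.02 tcp [419.5 263.7  11.9] x [-0.004 -0.002 -1.   ] jaw ang 66.71 w 39.6 q [ 0.49  0.38  1.82  0.    0.94 -0.68] F [0.9 0.3 0.7]
t 5.12 tcp [421.3 264.6  14.4] x [ 0.002  0.001 -1.   ] jaw ang 66.71 w 40.6 q [ 0.49  0.38  1.82 -0.    0.94 -0.68] F [-1.1  0.2  0.8]
```

View pics/c3.png

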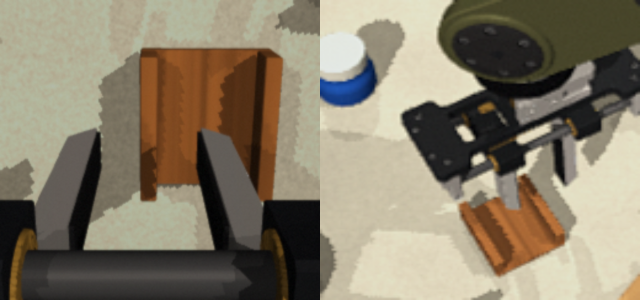

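Call:
{"method": "jog_arm", "body": {
  "rows": [0,0,-0.01,0,0,0,0.57,0,0,-0.01,0,0,0,0.57,0,0,-0.008,0,0,0,0.57,0,0,-0.005,0,0,0,0.57,0,0,0,0,0,0,0.57]
}}

```text
time_s: 5.53
ee_pos: [0.4198, 0.2638, -0.0214]
eef_rot: [-2.257, 1.569, -2.664]
force: [0.1, 0.4, 0.1]
grip_width: 0.0402
```

Run:
```python
from h import *
pose()
p,w=snap("wrist","w4"); p2,w2=snap("side","side4"); pose()
a=cv2.resize(p[180:420,200:460],None,fx=2.,fy=2.);b=cv2.resize(p2[240:380,180:320],(480,480))
cv2.imwrite("pics/c4.png",np.hstack([cv2.resize(a,(320,300)),cv2.resize(b,(320,300))])[:,:,::-1])
for r in range(276,300,2): print(r,[ (w[r,c]*1000).round(0).tolist() for c in (276,366)])
```

```text
t 5.53 tcp [419.8 263.8 -21.4] x [-0.002 -0.001 -1.   ] jaw ang 66.7 w 40.2 q [ 0.49  0.44  1.84  0.    0.87 -0.68] F [0.1 0.4 0.1]
t 5.63 tcp [420.4 264.2 -20.3] x [-0. -0. -1.] jaw ang 66.71 w 40.7 q [ 0.49  0.44  1.83  0.    0.87 -0.68] F [-0.3 -1.1  0.2]
276 [[403.0, 246.0, 1.0], [420.0, 290.0, 7.0]]
278 [[404.0, 245.0, 0.0], [422.0, 289.0, 4.0]]
280 [[405.0, 244.0, 0.0], [423.0, 289.0, 5.0]]
282 [[406.0, 244.0, 0.0], [423.0, 289.0, 6.0]]
284 [[403.0, 247.0, 15.0], [421.0, 289.0, 14.0]]
286 [[403.0, 248.0, 18.0], [421.0, 288.0, 18.0]]
288 [[404.0, 248.0, 20.0], [nan, nan, nan]]
290 [[404.0, 247.0, 21.0], [421.0, 288.0, 23.0]]
292 [[405.0, 247.0, 22.0], [422.0, 287.0, 23.0]]
294 [[405.0, 247.0, 24.0], [422.0, 287.0, 25.0]]
296 [[405.0, 248.0, 28.0], [422.0, 287.0, 27.0]]
298 [[405.0, 248.0, 30.0], [422.0, 286.0, 29.0]]
```

View pics/c4.png

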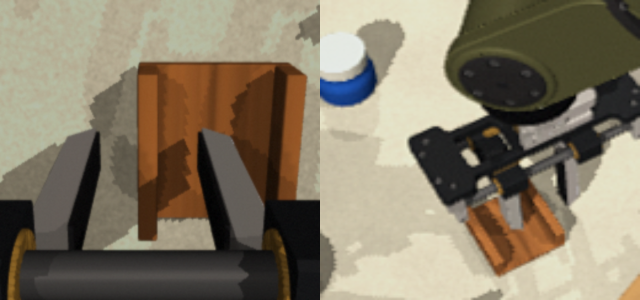

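Call:
{"method": "jog_arm", "body": {
  "rows": [0,0,-0.004,0,0,0,0.57,0,0,-0.003,0,0,0,0.6,0,0,0,0,0,0,0.8,0,0,0,0,0,0,0.9,0,0,0,0,0,0,1,0,0,0,0,0,0,1,0,0,0,0,0,0,1,0,0,0,0,0,0,1],
  "squeeze": 25
}}

```text
time_s: 6.3
ee_pos: [0.4205, 0.2642, -0.0271]
eef_rot: [0.999, 1.571, 0.592]
force: [0.1, -0.9, 0.9]
grip_width: 0.0078
```

Call:
{"method": "jog_arm", "body": {
  "rows": [0,0,0.01,0,0,0,1,0,0,0.02,0,0,0,1,0,0,0.03,0,0,0,1,0,0,0.03,0,0,0,1,0,0,0.03,0,0,0,1,0,0,0,0,0,0,1]
}}

```text
time_s: 6.8
ee_pos: [0.4227, 0.2654, 0.0989]
eef_rot: [0.896, 1.562, 0.49]
force: [0.8, 0.4, 0.0]
grip_width: 0.0075
```

Run:
```python
from h import *
pose()
p,w=snap("wrist","w5"); p2,w2=snap("side","side5"); pose()
cv2.imwrite("pics/c5.png",np.hstack([cv2.resize(p,(400,300)),cv2.resize(p2,(400,300))])[:,:,::-1])
P=w[np.isfinite(w[...,2])]
Q=box(P,.36,.52,.2,.4,.09,.16)
rect(box(P,.36,.52,.2,.4,.1,.15),"held")
print(np.percentile(Q[:,2],[2,25,50,75,98]))
```

```text
t 6.8 tcp [422.7 265.4  98.9] x [ 0.008  0.004 -1.   ] jaw ang 66.71 w 7.5 q [ 0.49  0.26  1.75  0.    1.12 -0.68] F [0.8 0.4 0. ]
t 6.9 tcp [420.8 264.4  94. ] x [ 0.002  0.001 -1.   ] jaw ang 66.71 w 7.8 q [ 0.49  0.26  1.76 -0.    1.12 -0.68] F [-0.7 -0.5 -0.7]
held [431.8 285.6] [76.2 70.4] ang 66.8 n 13301
[0.13018896 0.13158415 0.13236208 0.14910761 0.15443475]
```

View pics/c5.png

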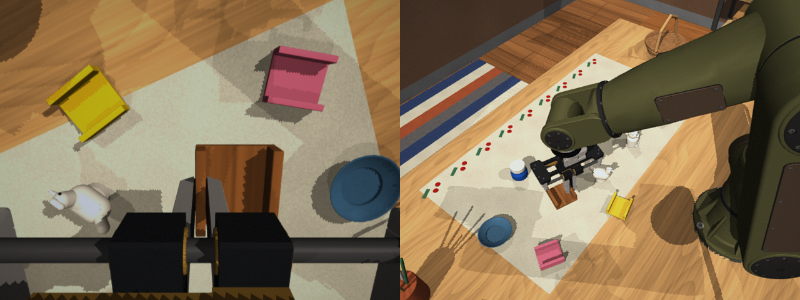

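Call:
{"method": "jog_arm", "body": {
  "rows": [0.019,-0.031,0,0,0,2.5,1,0.019,-0.031,0,0,0,2.5,1,0.019,-0.031,0,0,0,2.5,1,0.019,-0.031,0,0,0,2.5,1,0.019,-0.031,0,0,0,2.5,1,0.019,-0.031,0,0,0,2.6,1,0.019,-0.031,0,0,0,0,1,0.019,-0.031,0,0,0,0,1]
}}

```text
time_s: 7.57
ee_pos: [0.5723, 0.0144, 0.0913]
eef_rot: [-3.046, 1.568, 3.094]
force: [1.3, 1.4, -0.4]
grip_width: 0.0079
```

Call:
{"method": "jog_arm", "body": {
  "rows": [0.019,-0.031,0,0,0,0,1,0.019,-0.031,0,0,0,0,1,0,0,0,0,0,0,1,0,0,0,0,0,0,1]
}}

```text
time_s: 7.9
ee_pos: [0.6099, -0.0472, 0.0907]
eef_rot: [-3.14, 1.568, 2.998]
force: [-0.7, 0.8, 0.2]
grip_width: 0.0078
```

Run:
```python
from h import *
pose()
p,w=snap("wrist","w6"); p2,w2=snap("scene","scene6"); pose()
cv2.imwrite("pics/c6.png",np.hstack([cv2.resize(p,(400,300)),cv2.resize(p2,(400,300))])[:,:,::-1])
P=w[np.isfinite(w[...,2])]
rect(box(P,.56,.7,0,.14,.01,.04),"fixed w")
rect(box(P,.54,.7,-.1,.04,.1,.15),"held w")
rect(box(P,.55,.66,-.2,-.05,.068,.09),"cup rim")
```

```text
t 7.9 tcp [609.9 -47.2  90.7] x [-0.003  0.    -1.   ] jaw ang 81.67 w 7.8 q [-0.14  0.51  1.42  0.    1.21 -1.56] F [-0.7  0.8  0.2]
t 8.0 tcp [609.6 -45.2  91.6] x [-0.002  0.    -1.   ] jaw ang 81.82 w 7.4 q [-0.13  0.51  1.42  0.    1.21 -1.56] F [-0.3  0.3 -1.5]
fixed w [630.5  49.2] [64.5 70.1] ang 82.0 n 1772
held w [613.9 -25.2] [76.1 70.2] ang 81.8 n 14858
cup rim [ 601.3 -148.2] [67.2 66.8] ang 29.4 n 2642
```

View pics/c6.png

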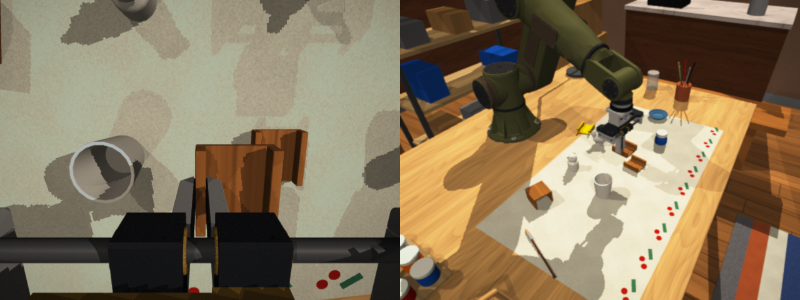

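Call:
{"method": "jog_arm", "body": {
  "rows": [0.007,-0.005,-0.02,0,0,0,1,0,0,-0.03,0,0,0,1,0,0,-0.03,0,0,0,1,0,0,-0.02,0,0,0,1,0,0,-0.01,0,0,0,1,0,0,0,0,0,0,1,0,0,0,0,0,0,1]
}}

```text
time_s: 8.58
ee_pos: [0.6176, -0.0502, -0.0165]
eef_rot: [0.078, 1.571, -0.064]
force: [-0.4, -0.0, 0.1]
grip_width: 0.0078
```

Run:
```python
from h import *
pose()
p,w=snap("wrist","w7"); pose()
P=w[np.isfinite(w[...,2])]
rect(box(P,.56,.7,.02,.14,.01,.04),"fixed w")
rect(box(P,.56,.7,-.04,.01,.01,.04),"loose w +wall")
```

```text
t 8.58 tcp [617.6 -50.2 -16.5] x [ 0. -0. -1.] jaw ang 81.86 w 7.8 q [-0.14  0.66  1.47  0.    1.02 -1.57] F [-0.4 -0.   0.1]
t 8.63 tcp [618.1 -50.4 -15.8] x [ 0.002 -0.    -1.   ] jaw ang 81.85 w 7.8 q [-0.14  0.65  1.47 -0.    1.02 -1.57] F [ 1.3  1.1 -0.1]
fixed w [630.7  49.8] [66.  70.4] ang 81.9 n 6177
loose w +wall [617.2 -16.8] [54.4 59.2] ang 82.5 n 11026
```

View pics/w7.png

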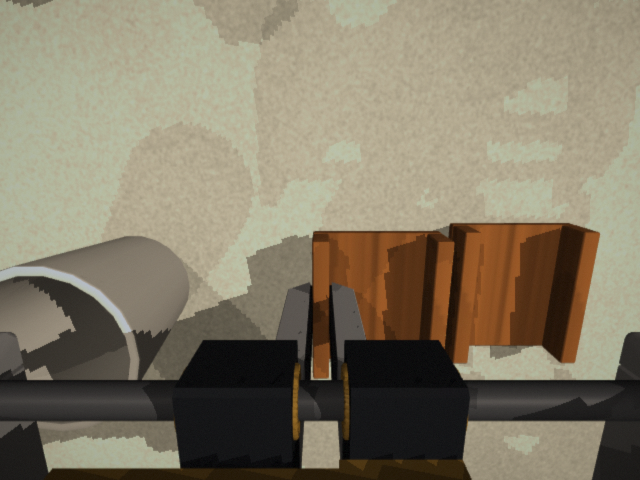

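Call:
{"method": "jog_arm", "body": {
  "rows": [0,0,-0.005,0,0,0,1,0,0,-0.005,0,0,0,1,0,0,0,0,0,0,1,0,0,0,0,0,0,1]
}}

```text
time_s: 8.97
ee_pos: [0.6175, -0.0508, -0.0271]
eef_rot: [0.017, 1.571, -0.126]
force: [-0.3, -0.1, -0.6]
grip_width: 0.0079
```

Run:
```python
from h import *
pose()
p,w=snap("wrist","w8"); pose()
P=w[np.isfinite(w[...,2])]
rect(box(P,.56,.7,.02,.14,.015,.04),"fixed w")
Q=box(P,.56,.7,-.02,.012,.018,.04);print(np.median(Q[:,2]))
ex=np.array([.9903,-.1392]);ey=np.array([.1392,.9903])
for Q in (Q,box(P,.56,.7,.022,.03,.018,.04)):
    d=(Q[:,:2]-[.6306,.0495])*1000; print(np.percentile(d@ex,[.5,99.5]),np.percentile(d@ey,[.5,99.5]))
```

```text
t 8.97 tcp [617.5 -50.8 -27.1] x [ 0. -0. -1.] jaw ang 81.81 w 7.9 q [-0.14  0.67  1.47  0.    1.   -1.57] F [-0.3 -0.1 -0.6]
t 9.02 tcp [617.5 -50.8 -27.1] x [ 0. -0. -1.] jaw ang 81.81 w 7.4 q [-0.14  0.67  1.47 -0.    1.   -1.57] F [ 0.1 -0.1  0.3]
fixed w [630.8  49.6] [65.6 70.6] ang 82.0 n 5954
0.023301915208971097
[-32.90137442  17.77093328] [-49.35192641 -41.11489661]
[-34.99433271  19.18610732] [-32.13277538 -24.0003103 ]
```

Call:
{"method": "jog_arm", "body": {
  "rows": [0,0,0,0,0,0,0.65,0,0,0,0,0,0,0.65,0,0,0,0,0,0,0.65,0,0,0.03,0,0,0,0.6,0,0,0.04,0,0,0,0.5,0,0,0.04,0,0,0,0.2,0,0,0.04,0,0,0,0,0,0,0.03,0,0,0,0]
}}

```text
time_s: 9.68
ee_pos: [0.6179, -0.0509, 0.1566]
eef_rot: [-0.007, 1.568, -0.15]
force: [-0.7, -0.2, 0.6]
grip_width: 0.0576
```

Run:
```python
from h import *
pose()
p,w=snap("wrist","w9"); p2,w2=snap("scene","scene9"); pose()
P=w[np.isfinite(w[...,2])]
rect(box(P,.56,.7,.014,.14,.015,.04),"fixed w")
rect(box(P,.55,.7,-.07,.012,.015,.04),"loose w")
cv2.imwrite("pics/c9.png",np.hstack([cv2.resize(p,(400,300)),cv2.resize(p2,(400,300))])[:,:,::-1])
```

```text
t 9.68 tcp [617.9 -50.9 156.6] x [ 0.003 -0.    -1.   ] jaw ang 81.81 w 57.6 q [-0.14  0.47  1.33 -0.    1.35 -1.57] F [-0.7 -0.2  0.6]
t 9.78 tcp [619.6 -51.1 158.8] x [ 0.009 -0.001 -1.   ] jaw ang 81.81 w 65.6 q [-0.14  0.46  1.32  0.    1.34 -1.57] F [0.5 1.4 0.9]
fixed w [630.5  49.5] [64.9 69.7] ang 81.8 n 1535
loose w [622.  -22.7] [63.4 69.4] ang 81.7 n 1278
```

View pics/c9.png

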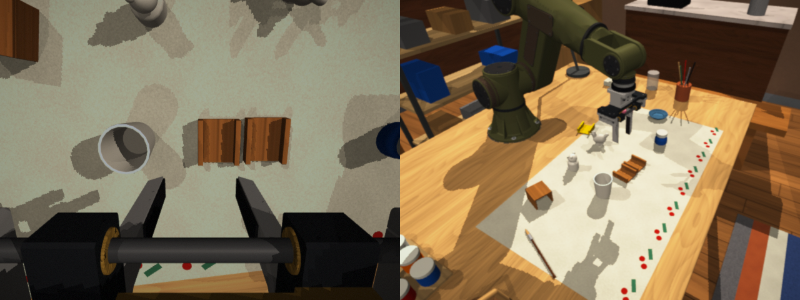

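Call:
{"method": "jog_arm", "body": {
  "rows": [-0.0245,-0.03,0.005,0,0,-3,0,-0.0245,-0.03,0.005,0,0,-3,0,-0.0245,-0.03,0.005,0,0,-3,0,-0.0245,-0.03,0,0,0,-2,0,-0.0245,-0.03,0,0,0,0,0,-0.0245,-0.03,0,0,0,0,0,-0.0245,-0.03,0,0,0,0,0,-0.0245,-0.03,0,0,0,0,0]
}}

```text
time_s: 10.45
ee_pos: [0.4198, -0.2918, 0.1671]
eef_rot: [2.823, 1.57, 2.488]
force: [0.5, -2.0, 0.8]
grip_width: 0.0939
```

Call:
{"method": "jog_arm", "body": {
  "rows": [0,0,0,0,0,0,0,0,0,0,0,0,0,0]
}}

```text
time_s: 10.62
ee_pos: [0.4203, -0.2919, 0.1671]
eef_rot: [2.766, 1.57, 2.428]
force: [-0.2, -0.3, -0.3]
grip_width: 0.094
```

Run:
```python
from h import *
pose()
p,w=snap("wrist","w10"); pose()
P=w[np.isfinite(w[...,2])]
Q=box(P,.34,.52,-.4,-.2,.044,.06);print(np.median(Q[:,2]))
rect(Q,"bridge top")
for n,b in (("hen",(.36,.5,.03,.16)),("bear",(.36,.5,-.13,-.03))): 
    Q=box(P,*b,.02,.1); 
    if len(Q)>9: rect(Q,n)
```

```text
t 10.62 tcp [ 420.3 -291.9  167.1] x [-0.001  0.001 -1.   ] jaw ang 70.63 w 94.0 q [-0.68  0.22  1.63  0.    1.29 -1.91] F [-0.2 -0.3 -0.3]
t 10.67 tcp [ 421.1 -290.9  167.2] x [-0.     0.001 -1.   ] jaw ang 70.73 w 94.1 q [-0.68  0.22  1.63  0.    1.29 -1.91] F [-0.2 -0.  -1.1]
0.04955327738286447
bridge top [ 424.2 -290.5] [68.2 70.4] ang 70.3 n 5665
bear [425.3 -95.4] [38.  42.9] ang 69.7 n 2868
```

View pics/w10.png

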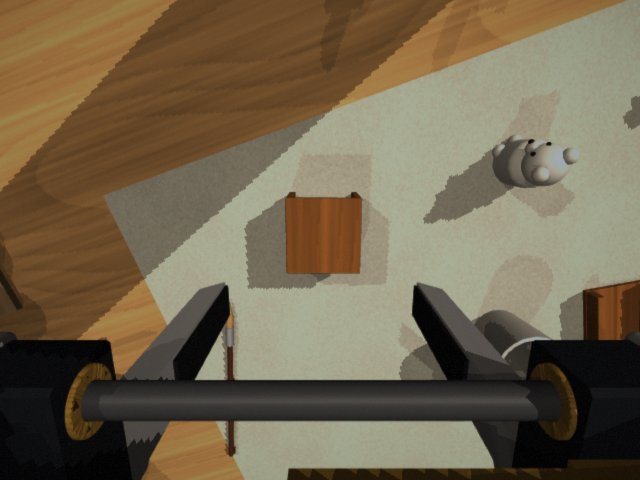

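Call:
{"method": "jog_arm", "body": {
  "rows": [0.003,0,-0.035,0,0,0,0,0,0,-0.035,0,0,0,0,0,0,-0.035,0,0,0,0,0,0,-0.035,0,0,0,0,0,0,-0.025,0,0,0,0,0,0,-0.016,0,0,0,0,0,0,0,0,0,0,0,0,0,0,0,0,0,0]
}}

```text
time_s: 11.33
ee_pos: [0.4248, -0.2897, -0.0136]
eef_rot: [2.754, 1.569, 2.42]
force: [0.8, 1.1, -0.3]
grip_width: 0.0939
```

Call:
{"method": "jog_arm", "body": {
  "rows": [0,0,0,0,0,0,0.2,0,0,0,0,0,0,0.4,0,0,0,0,0,0,0.6,0,0,0,0,0,0,0.6,0,0,0,0,0,0,0.6,0,0,0,0,0,0,0.6],
  "squeeze": 15
}}

```text
time_s: 11.83
ee_pos: [0.4248, -0.291, -0.0125]
eef_rot: [-0.225, 1.57, -0.56]
force: [-0.6, 2.7, 6.6]
grip_width: 0.068
```

Run:
```python
from h import *
pose()
```

```text
t 11.83 tcp [ 424.8 -291.   -12.5] x [ 0.001 -0.001 -1.   ] jaw ang 70.8 w 68.0 q [-0.67  0.46  1.78  0.    0.9  -1.91] F [-0.6  2.7  6.6]
```

Call:
{"method": "jog_arm", "body": {
  "rows": [0,0,0.01,0,0,0,0.6,0,0,0.025,0,0,0,0.6,0,0,0.035,0,0,0,0.6,0,0,0.035,0,0,0,0.6,0,0,0.02,0,0,0,0.6,0,0,0,0,0,0,0.6]
}}

```text
time_s: 12.33
ee_pos: [0.426, -0.2921, 0.117]
eef_rot: [-0.343, 1.563, -0.678]
force: [-0.5, -0.2, -0.3]
grip_width: 0.0681
```

Call:
{"method": "jog_arm", "body": {
  "rows": [0.02,0.03,0,0,0,3,0.6,0.02,0.03,0,0,0,3,0.6,0.02,0.03,0,0,0,3,0.6,0.02,0.03,0,0,0,2.1,0.6,0.02,0.03,0,0,0,0,0.6,0.02,0.03,0,0,0,0,0.6,0.02,0.03,0,0,0,0,0.6,0.02,0.03,0,0,0,0,0.6]
}}

```text
time_s: 13.0
ee_pos: [0.5847, -0.0491, 0.1112]
eef_rot: [-3.098, 1.57, 3.044]
force: [0.6, -0.3, 0.5]
grip_width: 0.068
```

Call:
{"method": "jog_arm", "body": {
  "rows": [0.02,0.03,0,0,0,0,0.6,0.02,0.03,0,0,0,0,0.6,0,0.004,0,0,0,0,0.6,0,0,0,0,0,0,0.6,0,0,0,0,0,0,0.6]
}}

```text
time_s: 13.42
ee_pos: [0.6238, 0.0128, 0.1111]
eef_rot: [-2.862, 1.569, -3.003]
force: [-0.2, -1.4, -0.2]
grip_width: 0.0679
```

Run:
```python
from h import *
pose()
p,w=snap("wrist","w11");p2,w2=snap("side","side11"); pose()
P=w[np.isfinite(w[...,2])]
Q=box(P,.54,.7,-.08,.1,.13,.19);h,e=np.histogram(Q[:,2],15);print(h,e.round(3))
zt=np.median(Q[:,2]); rect(Q[abs(Q[:,2]-zt)<.005],"bridge top")
cv2.imwrite("pics/c11.png",np.hstack([cv2.resize(p,(400,300)),cv2.resize(p2,(400,300))])[:,:,::-1])
```

```text
t 13.42 tcp [623.8  12.8 111.1] x [-0.001 -0.    -1.   ] jaw ang 81.93 w 67.9 q [-0.04  0.52  1.36 -0.    1.27 -1.47] F [-0.2 -1.4 -0.2]
t 13.52 tcp [623.9  12.  111.7] x [-0.001 -0.    -1.   ] jaw ang 81.84 w 67.8 q [-0.04  0.51  1.36 -0.    1.27 -1.47] F [ 0.6 -0.3 -0.3]
[   66    62    76    63    75   128   168   187   207   368 19920  1859
   404   420   466] [0.13  0.134 0.138 0.142 0.146 0.15  0.154 0.158 0.162 0.166 0.17  0.174
 0.178 0.182 0.186 0.19 ]
bridge top [620.4  13.5] [92.1 65.2] ang 81.8 n 22017
```

View pics/c11.png

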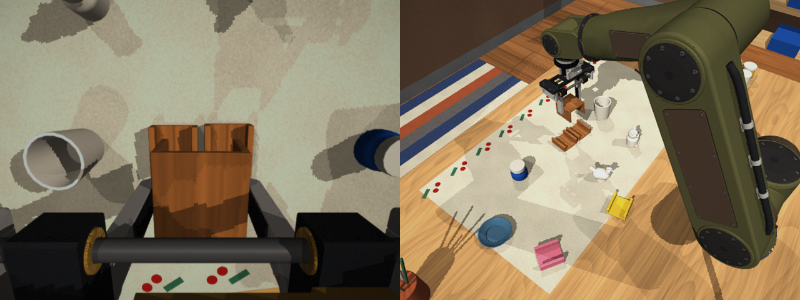

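Call:
{"method": "jog_arm", "body": {
  "rows": [0.003,0.001,-0.025,0,0,0,0.6,0,0,-0.03,0,0,0,0.6,0,0,-0.025,0,0,0,0.6,0,0,-0.015,0,0,0,0.6,0,0,-0.01,0,0,0,0.6,0,0,0,0,0,0,0.6,0,0,0,0,0,0,0.6]
}}

```text
time_s: 14.1
ee_pos: [0.6276, 0.0135, 0.0074]
eef_rot: [0.031, 1.57, -0.111]
force: [-0.4, -0.3, 0.1]
grip_width: 0.0678
```

Run:
```python
from h import *
pose()
p,w=snap("wrist","w12");p2,w2=snap("side","side12"); pose()
a=p2[100:280,180:420]
cv2.imwrite("pics/c12.png",np.hstack([cv2.resize(p,(400,300)),cv2.resize(a,(400,300))])[:,:,::-1])
```

```text
t 14.1 tcp [627.6  13.5   7.4] x [ 0. -0. -1.] jaw ang 81.86 w 67.8 q [-0.04  0.64  1.43 -0.    1.07 -1.47] F [-0.4 -0.3  0.1]
t 14.2 tcp [628.2  13.8   8.3] x [ 0.002 -0.    -1.   ] jaw ang 81.88 w 68.1 q [-0.04  0.64  1.43 -0.    1.07 -1.47] F [ 0.9  0.9 -0.3]
```

View pics/c12.png

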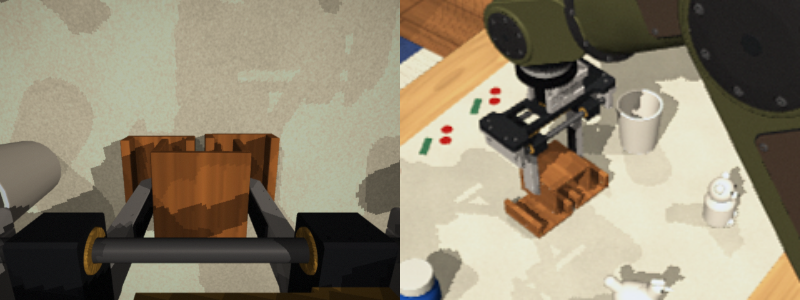

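Call:
{"method": "jog_arm", "body": {
  "rows": [0,0,-0.006,0,0,0,0.6,0,0,-0.005,0,0,0,0.6,0,0,-0.003,0,0,0,0.6,0,0,0,0,0,0,0.6]
}}

```text
time_s: 14.53
ee_pos: [0.6277, 0.0141, -0.0072]
eef_rot: [-0.051, 1.57, -0.192]
force: [0.6, -0.3, 1.4]
grip_width: 0.068
```

Seated; release and rise.

Call:
{"method": "jog_arm", "body": {
  "rows": [0,0,0,0,0,0,0.1,0,0,0,0,0,0,0.05,0,0,0,0,0,0,0.05,0,0,0.02,0,0,0,0,0,0,0.04,0,0,0,0,0,0,0.04,0,0,0,0,0,0,0.04,0,0,0,0,0,0,0.03,0,0,0,0]
}}

```text
time_s: 15.2
ee_pos: [0.6279, 0.0142, 0.1665]
eef_rot: [0.101, 1.568, -0.04]
force: [0.2, -0.9, 0.1]
grip_width: 0.0937
```

Run:
```python
from h import *
pose()
p,w=snap("wrist","w13");p2,w2=snap("scene","scene13"); pose()
P=w[np.isfinite(w[...,2])]
Q=box(P,.55,.7,-.06,.09,.05,.065);print(np.percentile(Q[:,2],[5,50,95])); rect(Q,"bridge top")
Q=box(P,.55,.7,-.06,.01,.018,.03);rect(Q,"loose")
Q=box(P,.55,.7,.014,.1,.018,.03);rect(Q,"fixed")
cv2.imwrite("pics/c13.png",np.hstack([cv2.resize(p,(400,300)),cv2.resize(p2[170:350,200:440],(400,300))])[:,:,::-1])
```

```text
t 15.2 tcp [627.9  14.2 166.5] x [ 0.003 -0.    -1.   ] jaw ang 81.92 w 93.7 q [-0.04  0.48  1.29 -0.    1.37 -1.47] F [ 0.2 -0.9  0.1]
t 15.3 tcp [629.5  14.2 168.8] x [ 0.009 -0.    -1.   ] jaw ang 81.92 w 94.3 q [-0.04  0.48  1.29 -0.    1.37 -1.47] F [0.8 0.5 0.6]
[0.05427274 0.055547   0.05670583]
bridge top [626.5  14.4] [68.1 70.1] ang 81.6 n 5966
loose [621.5 -25.2] [59.9 71.5] ang 81.5 n 673
fixed [630.6  49.5] [64.  69.7] ang 81.8 n 699
```

View pics/c13.png

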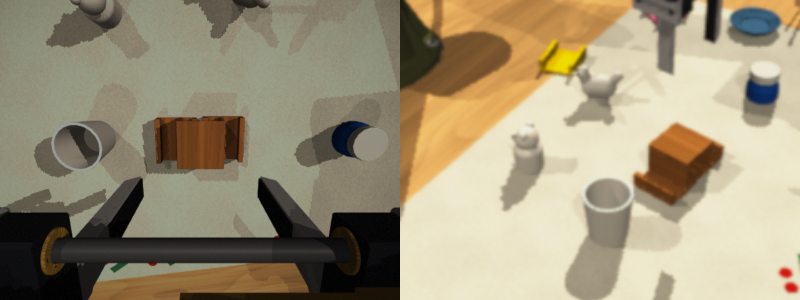

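Call:
{"method": "jog_arm", "body": {
  "rows": [-0.034,0.0147,0,0,0,6,0,-0.034,0.0147,0,0,0,6,0,-0.034,0.0147,0,0,0,6,0,-0.034,0.0147,0,0,0,6,0,-0.034,0.0147,0,0,0,6,0,-0.034,0.0147,0,0,0,6,0,0,0,0,0,0,0,0,0,0,0,0,0,0,0]
}}

```text
time_s: 15.97
ee_pos: [0.4225, 0.1029, 0.1627]
eef_rot: [-0.398, 1.57, 0.091]
force: [0.3, -0.0, 0.4]
grip_width: 0.0942
```

Run:
```python
from h import *
pose()
p,w=snap("wrist","w14"); pose()
P=w[np.isfinite(w[...,2])]
for z in (15,20,25,30,35,40,45,50,55,60,65):
    Q=box(P,.36,.5,.03,.17,(z-2.5)/1e3,(z+2.5)/1e3); rect(Q,z)
rect(box(P,.36,.5,.03,.17,.02,.09),"all")
rect(box(P,.36,.5,.03,.17,.02,.045),"body")
```

```text
t 15.97 tcp [422.5 102.9 162.7] x [ 0.  0. -1.] jaw ang 117.99 w 94.2 q [ 0.15  0.05  1.84 -0.    1.26 -1.9 ] F [ 0.3 -0.   0.4]
t 16.02 tcp [423.5 102.5 162.7] x [ 0. -0. -1.] jaw ang 117.9 w 93.8 q [ 0.15  0.05  1.84 -0.    1.26 -1.9 ] F [-0.1 -0.5  0.3]
15 [0. 0.] [0. 0.] ang 0.0 n 0
20 [0. 0.] [0. 0.] ang 0.0 n 0
25 [408.7  92.2] [ 3.1 32.2] ang 36.3 n 3
30 [423.9 101.6] [45.5 37.9] ang 27.8 n 72
35 [428.2 104. ] [52.  36.2] ang 26.3 n 228
40 [428.7 104.1] [45.9 32.9] ang 23.9 n 435
45 [431.8 105.9] [49.4 25.6] ang 27.6 n 926
50 [424.3 101.5] [82.3 19.6] ang 23.1 n 210
55 [425.7 103.9] [82.2 19.9] ang 27.3 n 358
60 [428.7 101.1] [69.9 19.3] ang 20.6 n 181
65 [404.1  92.3] [17.1  6.7] ang 27.8 n 162
all [425.1 102.5] [84.4 37.8] ang 23.4 n 2575
body [427.5 103.5] [52.7 37.8] ang 23.4 n 1141
```

View pics/w14.png

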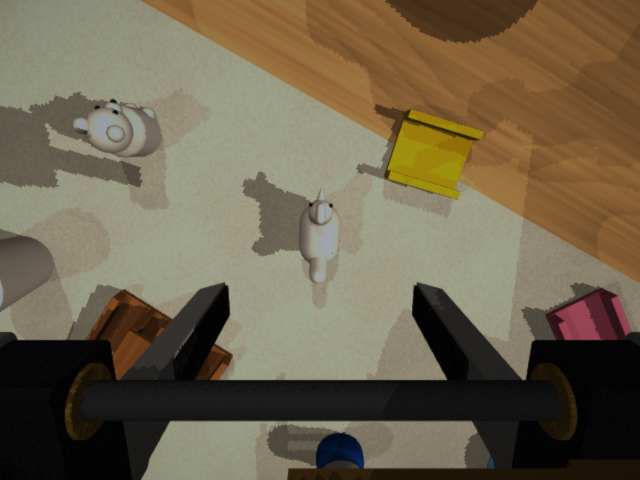

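Call:
{"method": "jog_arm", "body": {
  "rows": [0.0025,0.001,-0.035,0,0,0,0,0,0,-0.035,0,0,0,0,0,0,-0.035,0,0,0,0,0,0,-0.035,0,0,0,0,0,0,-0.025,0,0,0,0,0,0,-0.015,0,0,0,0,0,0,-0.01,0,0,0,0,0,0,0,0,0,0,0]
}}

```text
time_s: 16.68
ee_pos: [0.4254, 0.1028, -0.0293]
eef_rot: [2.817, 1.567, -2.98]
force: [0.4, 0.0, 0.0]
grip_width: 0.0942
```

Call:
{"method": "jog_arm", "body": {
  "rows": [0,0,0,0,0,0,0.3,0,0,0,0,0,0,0.5,0,0,0,0,0,0,0.6,0,0,0,0,0,0,0.7,0,0,0,0,0,0,0.8,0,0,0,0,0,0,0.8,0,0,0,0,0,0,0.8],
  "squeeze": 20
}}

```text
time_s: 17.27
ee_pos: [0.4261, 0.1034, -0.027]
eef_rot: [-0.34, 1.57, 0.147]
force: [-1.0, -0.0, 0.1]
grip_width: 0.0511
```

Call:
{"method": "jog_arm", "body": {
  "rows": [0,0,0.01,0,0,0,0.8,0,0,0.025,0,0,0,0.8,0,0,0.035,0,0,0,0.8,0,0,0.035,0,0,0,0.8,0,0,0.03,0,0,0,0.8,0,0,0,0,0,0,0.8]
}}

```text
time_s: 17.77
ee_pos: [0.4284, 0.1038, 0.1139]
eef_rot: [-0.336, 1.562, 0.151]
force: [-0.1, -0.1, 1.0]
grip_width: 0.0189
```

Run:
```python
from h import *
pose()
p,w=snap("wrist","w15");p2,w2=snap("side","side15"); pose()
cv2.imwrite("pics/c15.png",np.hstack([cv2.resize(p,(400,300)),cv2.resize(p2[200:320,250:410],(400,300))])[:,:,::-1])
```

```text
t 17.77 tcp [428.4 103.8 113.9] x [ 0.009  0.001 -1.   ] jaw ang 117.92 w 18.9 q [ 0.15  0.11  1.89 -0.    1.13 -1.9 ] F [-0.1 -0.1  1. ]
t 17.87 tcp [426.3 103.5 108.9] x [ 0.002  0.    -1.   ] jaw ang 117.91 w 18.7 q [ 0.15  0.12  1.9   0.    1.13 -1.9 ] F [-0.   0.7 -1.2]
```

View pics/c15.png

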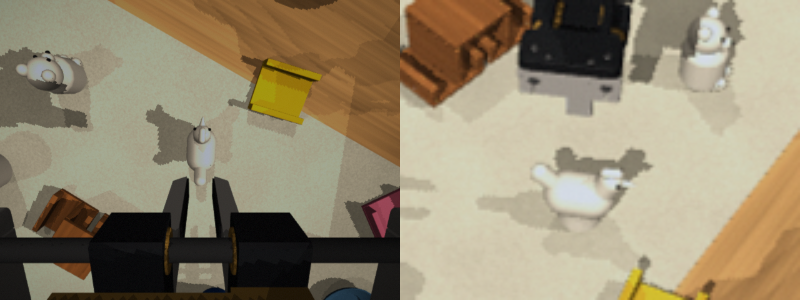

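Run:
```python
from h import *
p,w=load("w15")
P=w[np.isfinite(w[...,2])]
rect(box(P,.36,.5,.03,.17,.02,.075),"all")
rect(box(P,.36,.5,.03,.17,.02,.045),"body")
```

```text
all [425.1 102.6] [85.6 37.9] ang 24.6 n 3460
body [428.4 104.1] [53.8 37.9] ang 24.9 n 1504
```

Call:
{"method": "jog_arm", "body": {
  "rows": [0,0,0,0,0,0,0.25,0,0,0,0,0,0,0.25,0,0,0,0,0,0,0.25,0,0,0,0,0,0,0.25,0,0,0,0,0,0,0.25,0,0,0,0,0,0,0.25]
}}

```text
time_s: 18.37
ee_pos: [0.4258, 0.1034, 0.1075]
eef_rot: [2.768, 1.57, -3.028]
force: [0.1, -0.1, -0.0]
grip_width: 0.0556
```

Call:
{"method": "jog_arm", "body": {
  "rows": [0,0,0,0,0,-2,0.2,0,0,0,0,0,0,0.2,0,0,0,0,0,0,0.2,0,0,0,0,0,0,0.2]
}}

```text
time_s: 18.7
ee_pos: [0.426, 0.1034, 0.1077]
eef_rot: [-2.586, 1.571, -2.133]
force: [-0.8, -0.3, -0.9]
grip_width: 0.075
```

Call:
{"method": "jog_arm", "body": {
  "rows": [0,0,-0.035,0,0,0,0.2,0,0,-0.035,0,0,0,0.2,0,0,-0.03,0,0,0,0.2,0,0,-0.02,0,0,0,0.2,0,0,-0.015,0,0,0,0.2,0,0,0,0,0,0,0.2,0,0,0,0,0,0,0.2]
}}

```text
time_s: 19.28
ee_pos: [0.4257, 0.1033, -0.0273]
eef_rot: [2.85, 1.57, -2.98]
force: [0.8, -0.1, -0.2]
grip_width: 0.0755
```

Call:
{"method": "jog_arm", "body": {
  "rows": [0,0,0,0,0,0,0.8,0,0,0,0,0,0,0.8,0,0,0,0,0,0,0.8,0,0,0,0,0,0,0.8,0,0,0,0,0,0,0.8,0,0,0,0,0,0,0.8,0,0,0,0,0,0,0.8,0,0,0,0,0,0,0.8]
}}

```text
time_s: 19.95
ee_pos: [0.4261, 0.1034, -0.027]
eef_rot: [-0.292, 1.57, 0.16]
force: [-1.1, 0.8, 5.2]
grip_width: 0.0374
```

Gripped at 37 mm. Lift and look.

Call:
{"method": "jog_arm", "body": {
  "rows": [0,0,0,0,0,0,0.8,0,0,0.01,0,0,0,0.8,0,0,0.025,0,0,0,0.8,0,0,0.035,0,0,0,0.8,0,0,0.035,0,0,0,0.8,0,0,0.03,0,0,0,0.8,0,0,0,0,0,0,0.8]
}}

```text
time_s: 20.53
ee_pos: [0.4283, 0.1038, 0.1136]
eef_rot: [-0.3, 1.562, 0.153]
force: [0.2, 0.1, -0.5]
grip_width: 0.0372
```

Run:
```python
from h import *
pose()
p,w=snap("wrist","w16");p2,w2=snap("side","side16"); pose()
cv2.imwrite("pics/c16.png",np.hstack([cv2.resize(p,(400,300)),cv2.resize(p2[200:320,250:410],(400,300))])[:,:,::-1])
P=w[np.isfinite(w[...,2])];
rect(box(P,.36,.5,.03,.17,.10,.215),"held")
```

```text
t 20.53 tcp [428.3 103.8 113.6] x [ 0.008  0.001 -1.   ] jaw ang 115.91 w 37.2 q [ 0.15  0.11  1.89 -0.    1.13 -1.87] F [ 0.2  0.1 -0.5]
t 20.63 tcp [426.2 103.4 108.6] x [ 0.002  0.    -1.   ] jaw ang 115.91 w 37.7 q [ 0.15  0.12  1.9  -0.    1.13 -1.87] F [-0.2  0.3 -2.2]
held [427.5 103.4] [58.  66.8] ang 75.0 n 14795
```

View pics/c16.png

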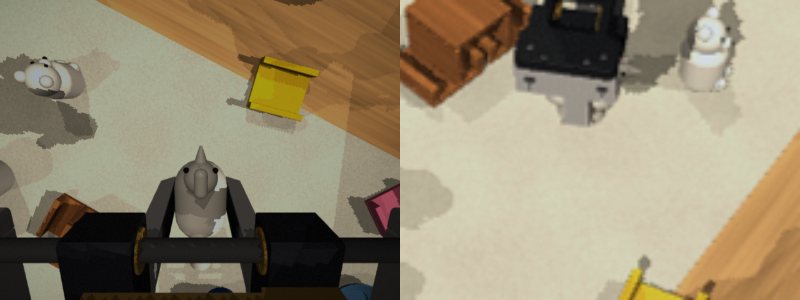

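Call:
{"method": "jog_arm", "body": {
  "rows": [0.033,-0.0148,0,0,0,0,0.8,0.033,-0.0148,0,0,0,0,0.8,0.033,-0.0148,0,0,0,0,0.8,0.033,-0.0148,0,0,0,0,0.8,0.033,-0.0148,0,0,0,0,0.8,0.033,-0.0148,0,0,0,0,0.8,0,0,0,0,0,0,0.8,0,0,0,0,0,0,0.8]
}}

```text
time_s: 21.3
ee_pos: [0.6235, 0.0138, 0.1046]
eef_rot: [2.651, 1.566, 3.102]
force: [0.4, -0.1, -1.5]
grip_width: 0.038
```

Run:
```python
from h import *
pose()
p,w=snap("side","side17"); p2,w2=snap("scene","scene17");pose()
cv2.imwrite("pics/c17.png",np.hstack([cv2.resize(p[130:280,180:380],(400,300)),cv2.resize(p2[150:330,280:520],(400,300))])[:,:,::-1])
```

```text
t 21.3 tcp [623.5  13.8 104.6] x [-0.005  0.    -1.   ] jaw ang 115.83 w 38.0 q [-0.04  0.52  1.37  0.    1.26 -2.06] F [ 0.4 -0.1 -1.5]
t 21.4 tcp [622.7  14.9 106.2] x [-0.003  0.    -1.   ] jaw ang 115.91 w 37.5 q [-0.03  0.52  1.37  0.    1.26 -2.06] F [-0.4 -0.4 -1.1]
```

View pics/c17.png

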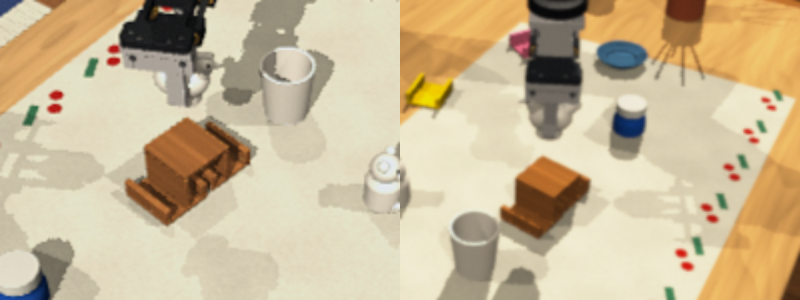

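Call:
{"method": "jog_arm", "body": {
  "rows": [0.003,0,-0.02,0,0,0,0.8,0,0,-0.02,0,0,0,0.8,0,0,-0.018,0,0,0,0.8,0,0,-0.01,0,0,0,0.8,0,0,0,0,0,0,0.8,0,0,0,0,0,0,0.8]
}}

```text
time_s: 21.9
ee_pos: [0.6266, 0.015, 0.0402]
eef_rot: [2.478, 1.571, 2.931]
force: [0.4, -0.6, -1.0]
grip_width: 0.0374
```

Run:
```python
from h import *
pose()
p,w=snap("side","side18"); p2,w2=snap("scene","scene18");pose()
cv2.imwrite("pics/c18.png",np.hstack([cv2.resize(p[130:280,180:380],(400,300),interpolation=2),cv2.resize(p2[190:310,300:460],(400,300),interpolation=2)])[:,:,::-1])
```

```text
t 21.9 tcp [626.6  15.   40.2] x [-0.  0. -1.] jaw ang 115.94 w 37.4 q [-0.03  0.6   1.41  0.    1.13 -2.06] F [ 0.4 -0.6 -1. ]
t 22.0 tcp [627.4  14.7  41.2] x [ 0.002 -0.    -1.   ] jaw ang 115.92 w 37.7 q [-0.03  0.59  1.41 -0.    1.13 -2.06] F [-0.7 -0.1 -1.2]
```

View pics/c18.png

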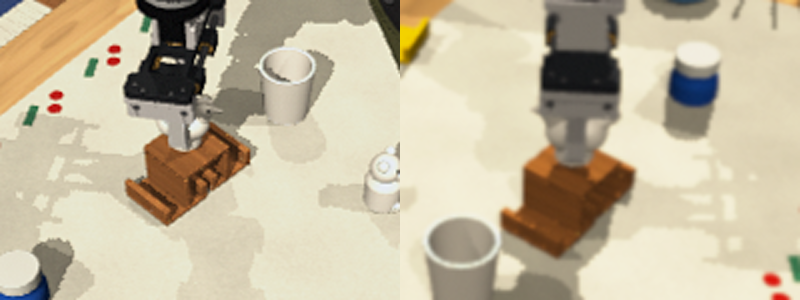

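Lower in small steps toward z = 0.029.

Call:
{"method": "jog_arm", "body": {
  "rows": [0,0,-0.005,0,0,0,0.8,0,0,-0.004,0,0,0,0.8,0,0,-0.002,0,0,0,0.8,0,0,0,0,0,0,0.8,0,0,0,0,0,0,0.8]
}}

```text
time_s: 22.42
ee_pos: [0.6272, 0.0146, 0.029]
eef_rot: [-0.386, 1.57, 0.066]
force: [-0.4, 0.6, 1.5]
grip_width: 0.0375
```

Call:
{"method": "jog_arm", "body": {
  "rows": [0,0,0,0,0,0,0.5,0,0,0,0,0,0,0.4,0,0,0,0,0,0,0.3,0,0,0,0,0,0,0.2,0,0,0,0,0,0,0.1,0,0,0,0,0,0,0.1,0,0,0,0,0,0,0.1]
}}

```text
time_s: 23.0
ee_pos: [0.6269, 0.0146, 0.0287]
eef_rot: [2.782, 1.571, -3.049]
force: [1.1, 0.2, -0.0]
grip_width: 0.0811
```

Run:
```python
from h import *
pose()
p,w=snap("wrist","w19"); p2,w2=snap("side","side19");pose()
cv2.imwrite("pics/c19.png",np.hstack([cv2.resize(p,(400,300)),cv2.resize(p2[130:280,180:380],(400,300),interpolation=2)])[:,:,::-1])
```

```text
t 23.0 tcp [626.9  14.6  28.7] x [-0. -0. -1.] jaw ang 115.91 w 81.1 q [-0.04  0.61  1.42 -0.    1.11 -2.06] F [ 1.1  0.2 -0. ]
t 23.1 tcp [626.9  14.6  28.7] x [-0. -0. -1.] jaw ang 115.91 w 84.2 q [-0.04  0.61  1.42 -0.    1.11 -2.06] F [ 0.5 -0.2 -0. ]
```

View pics/c19.png

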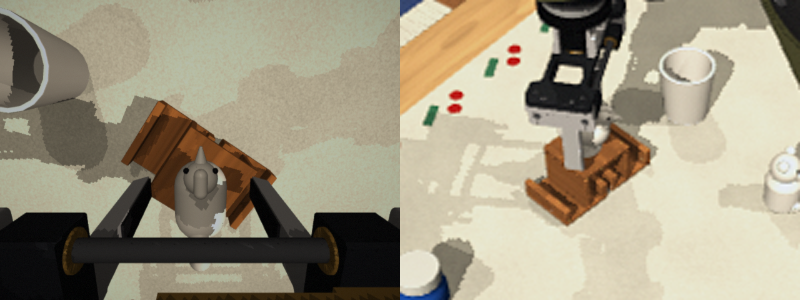

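Call:
{"method": "jog_arm", "body": {
  "rows": [0,0,0.02,0,0,0,0,0,0,0.03,0,0,0,0,0,0,0.04,0,0,0,0,0,0,0.04,0,0,0,0,0,0,0.02,0,0,0,0]
}}

```text
time_s: 23.52
ee_pos: [0.6281, 0.0146, 0.1841]
eef_rot: [-0.489, 1.565, -0.036]
force: [-0.5, 0.5, 1.4]
grip_width: 0.0944
```

Run:
```python
from h import *
pose()
p,w=snap("wrist","w20"); p2,w2=snap("side","side20");pose()
cv2.imwrite("pics/c20.png",np.hstack([cv2.resize(p,(400,300)),cv2.resize(p2[130:280,180:380],(400,300),interpolation=2)])[:,:,::-1])
P=w[np.isfinite(w[...,2])]
rect(box(P,.54,.7,-.06,.09,.07,.14),"hen all"); rect(box(P,.54,.7,-.06,.09,.075,.1),"hen body")
print(np.percentile(box(P,.54,.7,-.06,.09,.07,.14)[:,2],99))
```

```text
t 23.52 tcp [628.1  14.6 184.1] x [ 0.006 -0.    -1.   ] jaw ang 115.91 w 94.4 q [-0.04  0.46  1.27 -0.    1.41 -2.06] F [-0.5  0.5  1.4]
t 23.62 tcp [628.5  14.5 183.4] x [ 0.007 -0.    -1.   ] jaw ang 115.91 w 94.1 q [-0.04  0.46  1.27 -0.    1.4  -2.06] F [-0.3  0.2 -0.6]
hen all [626.  14.] [84.3 36.7] ang 25.2 n 3130
hen body [628.4  15.1] [51.9 36.7] ang 25.2 n 1141
0.12173981172119487
```

View pics/c20.png

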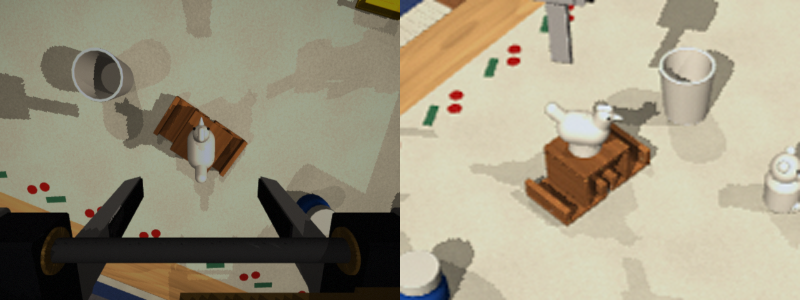

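Call:
{"method": "jog_arm", "body": {
  "rows": [-0.034,-0.018,0,0,0,-6.9,0,-0.034,-0.018,0,0,0,-6.9,0,-0.034,-0.018,0,0,0,-6.9,0,-0.034,-0.018,0,0,0,-6.9,0,-0.034,-0.018,0,0,0,-6.9,0,-0.033,-0.018,0,0,0,-6.9,0,0,0,0,0,0,-6.9,0,0,0,0,0,0,-6.9,0]
}}

```text
time_s: 24.28
ee_pos: [0.4225, -0.0941, 0.1783]
eef_rot: [-2.612, 1.57, -3.131]
force: [1.2, -0.4, -0.7]
grip_width: 0.0941
```

Call:
{"method": "jog_arm", "body": {
  "rows": [0,0,0,0,0,-6.9,0,0,0,0,0,0,-6.9,0,0,0,0,0,0,-6.9,0,0,0,0,0,0,-6.9,0,0,0,0,0,0,-6.9,0,0,0,0,0,0,-6.9,0,0,0,0,0,0,-6.9,0,0,0,0,0,0,-6.9,0]
}}

```text
time_s: 24.95
ee_pos: [0.4235, -0.0933, 0.1777]
eef_rot: [-1.951, 1.569, 2.851]
force: [0.0, 0.7, -0.6]
grip_width: 0.0941
```

Call:
{"method": "jog_arm", "body": {
  "rows": [0,0,0,0,0,-6.9,0,0,0,0,0,0,-6.7,0,0,0,0,0,0,0,0,0,0,0,0,0,0,0]
}}

```text
time_s: 25.28
ee_pos: [0.4236, -0.0933, 0.178]
eef_rot: [-1.716, 1.57, 2.859]
force: [-0.1, 0.1, -0.4]
grip_width: 0.0941
```

Run:
```python
from h import *
pose()
p,w=snap("wrist","w21");pose()
P=w[np.isfinite(w[...,2])]
for z in (15,20,25,30,35,40,45,50,55,60,65,70):
    Q=box(P,.36,.5,-.16,-.02,(z-2.5)/1e3,(z+2.5)/1e3); rect(Q,z)
rect(box(P,.36,.5,-.16,-.02,.01,.04),"trunk"); rect(box(P,.36,.5,-.16,-.02,.01,.09),"all")
```

```text
t 25.28 tcp [423.6 -93.3 178. ] x [-0.001  0.    -1.   ] jaw ang -7.88 w 94.1 q [-0.3   0.03  1.82 -0.    1.29 -0.16] F [-0.1  0.1 -0.4]
t 25.33 tcp [423.7 -93.4 178.2] x [-0.001  0.    -1.   ] jaw ang -7.85 w 94.2 q [-0.3   0.03  1.82 -0.    1.29 -0.16] F [-0.1  0.  -0.2]
15 [426.5 -75.4] [10.2 36.7] ang 88.3 n 24
20 [427.8 -76.9] [13.  40.1] ang 83.3 n 29
25 [428.4 -76.4] [11.7 38.4] ang 81.7 n 27
30 [426.9 -76. ] [11.6 38. ] ang 86.1 n 30
35 [428.  -85.2] [28.8 42.8] ang 73.2 n 168
40 [427.6 -84.2] [24.7 40.3] ang 77.8 n 226
45 [425.6 -78.1] [20.8  1.3] ang 0.2 n 3
50 [404.5 -96. ] [3.8 9.5] ang 2.9 n 14
55 [421.6 -87.1] [42.1 24. ] ang 12.3 n 100
60 [425.9 -91.4] [34.7 31.1] ang 16.4 n 175
65 [425.8 -91.9] [31.2 27.5] ang 14.1 n 291
70 [426.  -91.7] [23.9 35. ] ang 41.1 n 609
trunk [426.9 -84.7] [29.1 45.1] ang 73.2 n 443
all [426.5 -89.6] [39.3 44.3] ang 61.4 n 1851
```

View pics/w21.png

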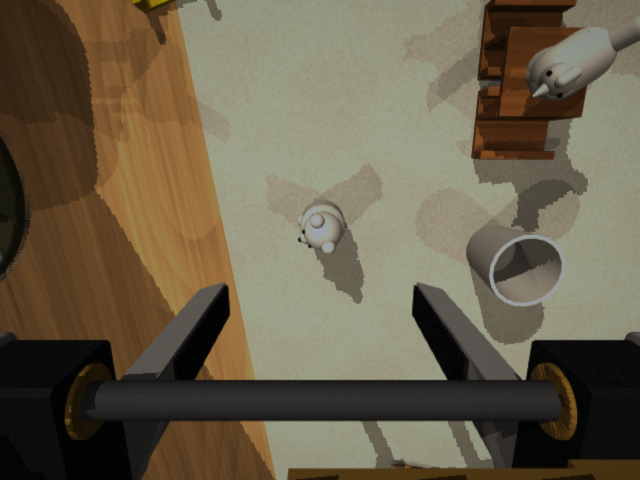

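Call:
{"method": "jog_arm", "body": {
  "rows": [0.003,0.001,-0.02,0,0,-7,0,0,0,-0.02,0,0,-7,0,0,0,-0.02,0,0,-7,0,0,0,0,0,0,-7,0,0,0,0,0,0,-7,0,0,0,0,0,0,-7,0,0,0,0,0,0,-6,0,0,0,0,0,0,0,0]
}}

```text
time_s: 26.0
ee_pos: [0.4268, -0.0924, 0.1185]
eef_rot: [-0.908, 1.57, 2.824]
force: [-0.1, 0.5, -0.3]
grip_width: 0.0941
```

Call:
{"method": "jog_arm", "body": {
  "rows": [0,0,-0.035,0,0,0,0,0,0,-0.035,0,0,0,0,0,0,-0.035,0,0,0,0,0,0,-0.025,0,0,0,0,0,0,-0.01,0,0,0,0,0,0,-0.007,0,0,0,0,0,0,0,0,0,0,0]
}}

```text
time_s: 26.58
ee_pos: [0.4269, -0.0924, -0.0286]
eef_rot: [-0.898, 1.57, 2.838]
force: [0.9, -0.4, 0.1]
grip_width: 0.0938
```

Run:
```python
from h import *
pose()
p,w=snap("wrist","w22");p2,w2=snap("side","side22");pose()
cv2.imwrite("pics/c22.png",np.hstack([cv2.resize(p,(400,300)),cv2.resize(p2[150:300,300:500],(400,300),interpolation=2)])[:,:,::-1])
```

```text
t 26.58 tcp [426.9 -92.4 -28.6] x [-0.001  0.    -1.   ] jaw ang -55.94 w 93.8 q [-0.3   0.35  2.    0.    0.79  0.68] F [ 0.9 -0.4  0.1]
t 26.68 tcp [427.7 -92.7 -27.1] x [ 0.002 -0.    -1.   ] jaw ang -56.01 w 93.8 q [-0.3   0.35  2.    0.    0.8   0.68] F [-1.1  0.4 -0.9]
```

View pics/c22.png

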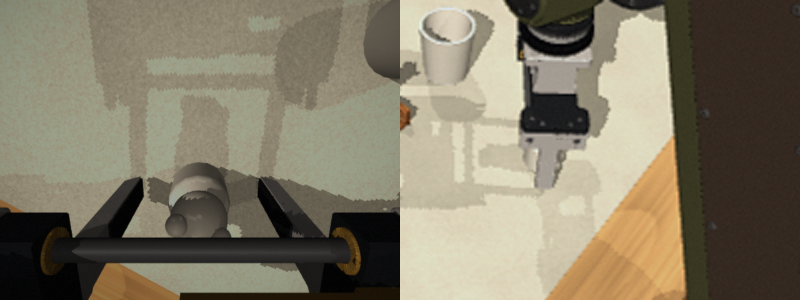

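Call:
{"method": "jog_arm", "body": {
  "rows": [0,0,0,0,0,0,0.7,0,0,0,0,0,0,0.7,0,0,0,0,0,0,0.7,0,0,0,0,0,0,0.7,0,0,0,0,0,0,0.7,0,0,0,0,0,0,0.7,0,0,0,0,0,0,0.7,0,0,0,0,0,0,0.7],
  "squeeze": 20
}}

```text
time_s: 27.35
ee_pos: [0.4269, -0.0924, -0.0283]
eef_rot: [-1.065, 1.571, 2.669]
force: [-0.8, -0.1, 0.7]
grip_width: 0.0439
```

Call:
{"method": "jog_arm", "body": {
  "rows": [0,0,0,0,0,0,0.7,0,0,0,0,0,0,0.7]
}}

```text
time_s: 27.52
ee_pos: [0.4269, -0.0924, -0.0282]
eef_rot: [-1.115, 1.571, 2.618]
force: [-0.3, 0.4, 0.7]
grip_width: 0.043
```

Call:
{"method": "jog_arm", "body": {
  "rows": [0,0,0.01,0,0,0,0.7,0,0,0.025,0,0,0,0.7,0,0,0.035,0,0,0,0.7,0,0,0.035,0,0,0,0.7,0,0,0,0,0,0,0.7]
}}

```text
time_s: 27.93
ee_pos: [0.4298, -0.0933, 0.0831]
eef_rot: [2.252, 1.562, -0.298]
force: [1.0, -1.0, 0.2]
grip_width: 0.0432
```

Call:
{"method": "jog_arm", "body": {
  "rows": [0.0046,0.04,0,0,0,6,0.7,0.0046,0.04,0,0,0,6,0.7,0.0046,0.04,0,0,0,6,0.7,0.0046,0.04,0,0,0,6,0.7,0.0046,0.04,0,0,0,6,0.7,0,0,0,0,0,6,0.7,0,0,0,0,0,6,0.7,0,0,0,0,0,6,0.7]
}}

```text
time_s: 28.6
ee_pos: [0.4495, 0.1083, 0.0765]
eef_rot: [-1.119, 1.57, -2.824]
force: [1.0, 0.3, -1.5]
grip_width: 0.0431
```

Call:
{"method": "jog_arm", "body": {
  "rows": [0.039,0.0086,0,0,0,0,0.7,0.039,0.0086,0,0,0,0,0.7,0.039,0.0086,0,0,0,0,0.7,0.039,0.0086,0,0,0,0,0.7,0.039,0.0086,0,0,0,0,0.7,0,0,0,0,0,0,0.7,0,0,0,0,0,0,0.7]
}}

```text
time_s: 29.18
ee_pos: [0.6453, 0.1506, 0.0746]
eef_rot: [-1.246, 1.568, -2.958]
force: [-0.4, -0.5, -2.5]
grip_width: 0.0432
```

Run:
```python
from h import *
pose()
p,w=snap("wrist","w23");p2,w2=snap("side","side23");pose()
cv2.imwrite("pics/c23.png",np.hstack([cv2.resize(p,(400,300)),cv2.resize(p2[130:310,120:360],(400,300),interpolation=2)])[:,:,::-1])
P=w[np.isfinite(w[...,2])]
rect(box(P,.58,.73,.2,.32,.045,.075),"jar"); rect(box(P,.55,.7,.02,.1,.018,.03),"fixed part")
```

```text
t 29.18 tcp [645.3 150.6  74.6] x [-0.003 -0.    -1.   ] jaw ang -8.09 w 43.2 q [ 0.17  0.64  1.26 -0.    1.25  0.32] F [-0.4 -0.5 -2.5]
t 29.28 tcp [644.  150.4  76.2] x [-0.002 -0.    -1.   ] jaw ang -8.09 w 43.2 q [ 0.17  0.63  1.27 -0.    1.25  0.32] F [-0.9 -0.1 -1.7]
jar [659.1 253.2] [48.9 48.9] ang 34.4 n 5986
fixed part [599.   68.5] [33.5  2.5] ang 88.4 n 6
```

View pics/c23.png

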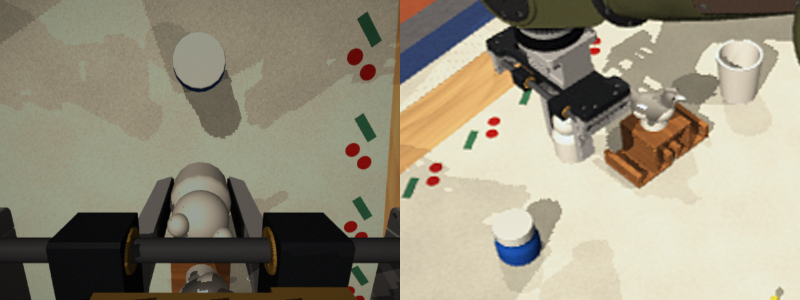

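Call:
{"method": "jog_arm", "body": {
  "rows": [0.001,0,-0.03,0,0,0,0.7,0,0,-0.03,0,0,0,0.7,0,0,-0.02,0,0,0,0.7,0,0,-0.012,0,0,0,0.7,0,0,0,0,0,0,0.7,0,0,0,0,0,0,0.7]
}}

```text
time_s: 29.78
ee_pos: [0.6459, 0.1506, -0.0141]
eef_rot: [1.884, 1.57, 0.172]
force: [-0.5, 0.1, -1.4]
grip_width: 0.0433
```

Call:
{"method": "jog_arm", "body": {
  "rows": [0,0,-0.005,0,0,0,0.7,0,0,-0.004,0,0,0,0.7,0,0,-0.002,0,0,0,0.7,0,0,0,0,0,0,0.7,0,0,0,0,0,0,0.7]
}}

```text
time_s: 30.2
ee_pos: [0.646, 0.1506, -0.0261]
eef_rot: [2.004, 1.571, 0.292]
force: [-1.1, -0.4, -1.3]
grip_width: 0.0429
```

Call:
{"method": "jog_arm", "body": {
  "rows": [0,0,-0.001,0,0,0,0.7,0,0,-0.001,0,0,0,0.7,0,0,0,0,0,0,0.7,0,0,0,0,0,0,0.7]
}}

```text
time_s: 30.53
ee_pos: [0.646, 0.1506, -0.0281]
eef_rot: [1.83, 1.571, 0.118]
force: [-0.6, 0.1, -1.3]
grip_width: 0.043
```

Call:
{"method": "jog_arm", "body": {
  "rows": [0,0,-0.001,0,0,0,0.7,0,0,0,0,0,0,0.7,0,0,0,0,0,0,0.7]
}}

```text
time_s: 30.78
ee_pos: [0.6461, 0.1506, -0.0282]
eef_rot: [1.881, 1.57, 0.169]
force: [-4.1, -1.1, 7.8]
grip_width: 0.043
```

Call:
{"method": "jog_arm", "body": {
  "rows": [0,0,0,0,0,0,0.4,0,0,0,0,0,0,0.3,0,0,0,0,0,0,0.1,0,0,0,0,0,0,0,0,0,0,0,0,0,0,0,0,0,0,0,0,0,0,0,0,0,0,0,0]
}}

```text
time_s: 31.37
ee_pos: [0.646, 0.1506, -0.0293]
eef_rot: [-0.994, 1.571, -2.706]
force: [0.3, -0.2, -0.9]
grip_width: 0.0865
```

Call:
{"method": "jog_arm", "body": {
  "rows": [0,0,0.02,0,0,0,0,0,0,0.03,0,0,0,0,0,0,0.04,0,0,0,0,0,0,0.04,0,0,0,0,0,0,0.04,0,0,0,0,0,0,0.04,0,0,0,0]
}}

```text
time_s: 31.87
ee_pos: [0.6456, 0.1505, 0.1829]
eef_rot: [2.099, 1.571, 0.387]
force: [0.5, 0.5, 0.1]
grip_width: 0.0943
```

Call:
{"method": "jog_arm", "body": {
  "rows": [-0.03,-0.03,0.01,0,0,0,0,-0.03,-0.03,0.01,0,0,0,0,-0.03,-0.03,0.01,0,0,0,0,-0.03,-0.03,0,0,0,0,0,0,0,0,0,0,0,0,0,0,0,0,0,0,0]
}}

```text
time_s: 32.37
ee_pos: [0.5299, 0.0341, 0.2103]
eef_rot: [1.734, 1.569, 0.02]
force: [0.8, 0.4, 0.1]
grip_width: 0.0939
```

Run:
```python
from h import *
pose()
p,w=snap("wrist","w24");p2,w2=snap("scene","scene24");p3,w3=snap("side","side24");pose()
cv2.imwrite("pics/c24.png",np.hstack([cv2.resize(p,(400,300)),cv2.resize(p2[150:330,260:500],(400,300),interpolation=2)])[:,:,::-1])
cv2.imwrite("pics/c24b.png",p3[:,:,::-1])
```

```text
t 32.37 tcp [529.9  34.1 210.3] x [ 0.001  0.    -1.   ] jaw ang -8.2 w 93.9 q [-0.    0.23  1.52  0.    1.39  0.14] F [0.8 0.4 0.1]
t 32.52 tcp [531.1  35.7 209.4] x [ 0.  0. -1.] jaw ang -8.06 w 94.0 q [-0.    0.23  1.52  0.    1.39  0.14] F [ 0.4  0.2 -1. ]
```

View pics/c24.png

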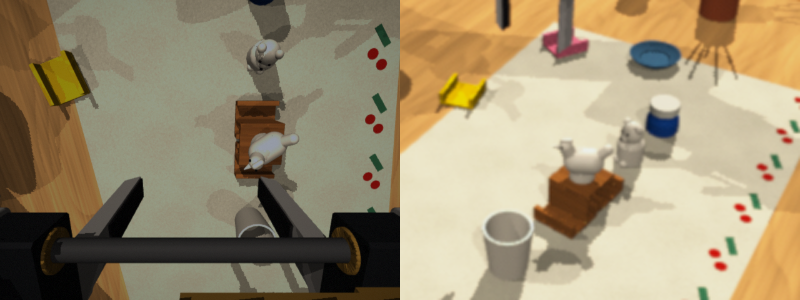

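View pics/c24b.png

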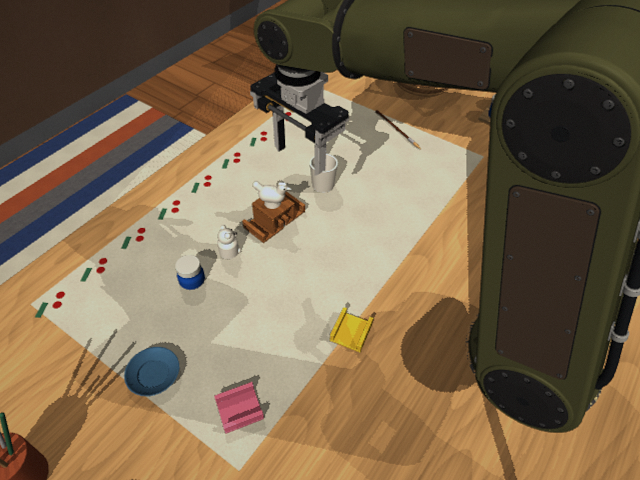

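Run:
```python
from h import *
for t in ("w24","scene24","side24"):
    p,w=load(t);P=w[np.isfinite(w[...,2])];print(t)
    rect(box(P,.58,.71,.09,.2,.055,.09),"bear head");rect(box(P,.58,.71,.1,.2,.01,.035),"bear trunk")
    rect(box(P,.58,.71,.2,.3,.048,.075),"jar")
    Q=box(P,.55,.7,-.06,.09,.050,.06);rect(Q,"bridge top");print(np.percentile(Q[:,2],[5,95]))
    rect(box(P,.55,.7,-.06,.09,.075,.14),"hen")
    rect(box(P,.55,.7,-.07,.012,.015,.03),"loose")
    rect(box(P,.55,.7,.025,.1,.015,.03),"fixed +wall")
    rect(box(P,.45,.65,.37,.56,.008,.03),"saucer") 
    print("bear top",np.percentile(box(P,.58,.71,.09,.2,.03,.12)[:,2],99.5))
```

```text
w24
bear head [646.2 149.3] [34.6 35.2] ang 15.9 n 1418
bear trunk [639.2 145.5] [31.8 44.6] ang 23.6 n 303
jar [0. 0.] [0. 0.] ang 0.0 n 0
bridge top [626.4  14.5] [67.8 70.3] ang 81.5 n 2312
[0.05381498 0.05687785]
hen [625.7  14.5] [85.1 37. ] ang 25.5 n 2945
loose [621.4 -23.8] [63.  71.2] ang 81.7 n 582
fixed +wall [630.6  51. ] [60.1 70.3] ang 82.7 n 732
saucer [0. 0.] [0. 0.] ang 0.0 n 0
bear top 0.0747697476092491
scene24
bear head [646.1 142.2] [34.1 29.9] ang 12.2 n 117
bear trunk [647.6 139.3] [45.  30.7] ang 25.5 n 129
jar [656.2 249.8] [46.3 54.5] ang 23.1 n 167
bridge top [625.5  11. ] [71.2 70.5] ang 81.4 n 357
[0.0507174  0.05778734]
hen [626.6   6.6] [82.5 32.3] ang 19.3 n 445
loose [621.3 -22.2] [77.4 70.4] ang 81.8 n 269
fixed +wall [658.1  54.3] [40.7 21.1] ang 77.7 n 62
saucer [559.6 448.9] [98.2 98.8] ang 77.5 n 252
bear top 0.07312193751077255
side24
bear head [643.6 151.8] [32.6 33.2] ang 18.8 n 211
bear trunk [635.5 156.6] [44.9 26. ] ang 55.5 n 155
jar [657.2 255. ] [48.2 50. ] ang 37.4 n 412
bridge top [626.7  15.9] [69.4 75.4] ang 82.0 n 434
[0.05211134 0.05858845]
hen [624.7  20.8] [83.  37.1] ang 9.0 n 513
loose [616.9 -23.4] [68.2 64.8] ang 84.3 n 163
fixed +wall [629.4  52.4] [64.9 70.1] ang 81.5 n 265
saucer [561.3 452.8] [98.  98.4] ang 71.3 n 1353
bear top 0.07575192382668973
```

All measured values sit well within tolerance, and the gripper is clear of everything. Handing in.

```bash
python3 -c "
from station import ctrl
print(ctrl.hand_in())"
```

```text
the job is handed in; nothing more can be done
None
```

The drying stand is set up and I handed the job in at about 32.5 s. `hand_in` gives no verdict, so whether it passed is not confirmed.

**Last checks, from camera measurements before handing in:**

| Item | Measured | Allowed |
|---|---|---|
| Trough centres apart, loose one on the cup side | about 73 mm | 58–90 mm |
| Trough angle difference | under 1° | 9° |
| Trough ends level (before the channel went on) | about 2 mm | 15 mm |
| Channel top height, level | about 56 mm | 56 mm |
| Channel centre from midway between the troughs | about 1 mm | under 60 mm from each trough |
| Hen, upright, from the middle of the channel top | a few mm | 15 mm |
| Bear, upright, from fixed trough | about 102 mm | 84–124 mm |
| Bear, upright, from jar | about 103 mm | 80–122 mm |

The pictures show one channel wall down in each trough. I did not go near the brush or the saucer, and neither looks moved. I did not measure how far they might have shifted.

**What failed or disagreed:**
- **Finger tips:** they sat about 36 mm higher than the reported tool position. My first grasp of the trough closed on nothing, so I lowered every later grasp by that amount.
- **Hen:** on the first try I lifted before the fingers had closed. The hen did not move, and I repeated the grasp.
- **Cameras:** the scene and side cameras disagree by about 5 mm along y. The wrist camera readings fell between the two, and I used those for placing.

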